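# Rack the air handpiece under its hold-down bail

## Robot

A 7-joint arm with a two-finger parallel gripper is mounted at the origin on a cart in front of the work surface, level with it; the furniture and walls round the work are solid. World frame = base frame: x ahead of the robot, y to its left, z up, the work surface at z = 0. Lengths are in m, angles in rad, forces in N, time in s.
With the tool pointing down it reaches from about 0.425 to 0.875 m from the base axis. Payload 4.7 kg.
Tool frame: the origin (TCP) lies at the centre of the arm's flange, where the gripper is bolted on; the fingertips stand 182 mm ahead of it and the grasp point (between the pads) lies ahead of it (ctrl.hold_point_z is the z of the grasp point in the tool frame, in m); z points along the fingers, y is the direction in which the jaws open and shut (so a half turn about z gives the same grasp; the last joint's range is limited). The gripper opens to 87 mm and grips with 3 to 60 N. Pads are 19 mm wide; open, the fingers measure 117 mm over their backs; the gripper's body (75 mm by 190 mm) begins 51 mm behind the grasp point.
Start: joints at [-1.16, 0.321, -0.07, 1.45, 0.023, 1.371, -0.057], TCP at [0.251, 0.599, 0.405] pointing down, gripper open.
Joint ranges: [-2.86, 2.86], [-0.3, 2.09], [-1.38, 1.24], [0.06, 2.45], [-1.56, 4.7], [0.09, 2.05], [-2.69, 2.69]. Speed limits (rad/s): [2.57, 2.57, 3.14, 3.14, 3.14, 3.14, 3.14].

## Interface

Orientations are given as a rotation vector (axis times angle).
In Python, from bench import get_state, imaging, workorder, ctrl gives the robot as it stands.
- The arm moves only by the tool step_arm, never from a script. Its argument "increments" is a list of rows, each an object of numbers: "claw": the opening, from 0 (shut) to 1 (fully open); "tx", "ty", "tz": the shift along the tool's x, y, z in m; "spin": the turn about the tool's z in degrees. A call has 1 to 8 rows; each row is the pose to reach, as a shift and turn from the pose commanded when the call began, along the tool's axes at that moment; what a row does not reach only later rows make up. A row lasts 1/12 s, in which the tool goes at most 41.7 mm and 7.16 degrees, less where a joint would pass 70% of its speed; a pose out of reach is approached as far as the arm can. A call with a gripper value outside its range is refused whole. The fingers move at their own pace and stop on an object; "force" is the grip in N (left out, the last holds). Time passes only in rows, so rows that repeat a pose let the fingers close. It gives the time, the measured TCP pose, the force and the opening at its end, in the units of the state.
- get_state(): the state, without advancing time (a new reading comes with each control period).
- imaging.get_image(name): name is "scene" or "top" or "wrist"; returns the picture (384x512x3 uint8, blue, green, red); there is no depth.
- imaging.camera_params(name): a dict with "intrinsics" (3x3 intrinsics, pixels), "camera_from_world" (4x4, takes a point from world to camera coordinates). Camera axes: x right, y down, z forward; pixel columns grow to the right and rows downward; lengths in m; the calibration is good to about 2 mm. A picture is of the moment at which its call begins: read the wrist's pose just before it. camera_params takes no time and is no camera call; for the wrist camera it gives the pose at the moment of the call.
- workorder.close_job(): hands the job in, once; it reports no verdict.
The state is a dict: "time": time; "joint_positions": joint angles; "qd": joint speeds; "joint_torque": joint torques, N m; "position": TCP position; "tool_rot": TCP orientation; "ft_force": force on the tool from outside, world axes, zero at the start; "torque": the same for the moment, N m; "grip_width": opening from 0.0 (shut) to 1.0 (fully open).
Only numpy, scipy, OpenCV 4.12 (cv2) and the standard library are available. Lean on these libraries where they do the work, as an engineer would, in place of code of your own. Each camera call takes 0.05 s, during which the arm holds its last target. There are 200 camera calls.

## Task

Rack the air handpiece for the steriliser: swing the rack's wire hold-down bail up and right back, take out the tweezers left lying across its two saddles and lay them lengthwise in the kidney dish. Then set the handpiece gently down in both saddles, centred on them, with its ball nozzle at the low end so that it drains, and swing the bail fully down over it. Leave the dish, the rack and the other things on the table where they stand.

Things in the scene. Friction and masses are not known exactly. Their poses are not given: they have to be found in the camera images.
- rack: fixed stainless processing rack, perforated base plate 182 mm (x) by 174 mm (y) on 8 mm feet. Origin on the table under the plate's middle (plate reaches x -96 to +86 mm, y -87 to +87 mm, top at z 11 mm); z up, x toward the bail's hinge (away from the robot), y along the saddle lane toward its LOW end
- saddles: the rack's two black saddles, fixed. Origin midway between them at floor height, 70 mm above the table, 15 mm nearer the robot than the rack's origin. Sloped frame: y down the lane to its low end (falls 0.21 rad), x level across toward the hinge, z square to the floors. Each is 14 mm long, at y -45 and +45 mm: floor 26 mm wide at z 0, lips leaning out to 36 mm apart at z 12 mm; open between
- bail (a joint): hinge of the hold-down bail: a U-shaped frame of 6 mm steel rod, arms at y -68 and +68 mm of the saddles frame, passing over the lane outside the saddles when shut. 0 = shut (frame parallel to the lane, its rod centre 34 mm above the saddle floors), grows as it swings up and away from the robot, 1.57 = square up, stop at 1.75 rad. Friction holds it wherever it is left
- bail_grip (a point): middle of the bail's front crossbar, on its rod axis, where a black rubber sleeve (11 mm diameter, 50 mm long) is the grip. 145 mm from the hinge axis; when shut at x -60, y 0, z 34 mm of the saddles frame. The crossbar is parallel to the saddles' y axis; rests under it stand at y -48 and +48 mm
- bail_hinge (a point): middle of the bail's hinge axis, which is parallel to the saddles' y axis: at x 85, y 0, z 34 mm of the saddles frame
- tweezers: steel tweezers, 13 mm wide (x), 133 mm long (y), 8 mm thick (z), lying at the start along the lane across both saddles. Origin at the centre of the underside
- handpiece: white pen-shaped air handpiece with a grip sleeve, lying free on the table in front (another hangs on a hose far back), 222 mm long (y), about 26 mm wide visibly; its solid part is 20 mm wide (x), 26 mm tall (z), y -106 to +104 mm. 0.2 to 0.4 kg. Origin at the centre of the underside, z up, +y toward the ball nozzle
- nozzle (a point): ball nozzle end of the handpiece, at y +100 mm, z 13 mm of its frame
- kidney_dish: loose steel-grey kidney dish standing on the table, 56 mm wide (x), 148 mm long (y), 33 mm tall, floor 4 mm thick; walls slope in, so that the inside is about 40 by 100 mm at the floor and 50 by 140 mm at the rim: the tweezers, laid in lengthwise, rest on its sloping ends with their underside about 30 mm above the table. Origin at the centre of the underside
- oil_bottle: bystander: small bottle with a pointed cap, 40 mm diameter, 112 mm tall, origin under its middle
- pp_cup: bystander: small white cup, 49 mm diameter, 43 mm tall, origin under its middle

How it is judged:
On the way, in this order (a step that is already met when the one before it is completed fails the run):
1. the bail is swung up and back, past 1.45 rad (value of joint bail above 1.45 rad), for 0.2 s.
2. the tweezers lie lengthwise in the kidney dish, let go (horizontal distance between tweezers and kidney_dish below 0.03 m and height (world z) of tweezers below 0.045 m and angle between the y axis of tweezers and the y axis of kidney_dish, either way round below 0.7 rad and contact force between tweezers and kidney_dish above 0.02 N and contact force between the fingers and tweezers below 0.02 N), for 0.2 s.
3. the handpiece lies in both saddles, nozzle at the low end, let go, with the bail still open (x of handpiece in the frame of saddles between -0.007 and 0.007 m and y of handpiece in the frame of saddles between -0.025 and 0.025 m and z of handpiece in the frame of saddles between -0.004 and 0.006 m and angle between the y axis of handpiece and the y axis of saddles, either way round below 0.08 rad and y of nozzle in the frame of saddles above 0.05 m and contact force between the fingers and handpiece below 0.02 N and value of joint bail above 1 rad), for 0.2 s.
At the end, for the whole second after the job is handed in: The bail is shut (under 0.06 rad) over the handpiece, which lies on both saddle floors (within 7 mm across, 25 mm along, 6 mm high, 0.08 rad), nozzle low; the tweezers lie in the kidney dish within 30 mm of its middle and 0.7 rad of its length; all let go and at rest (all of step 2 and value of joint bail below 0.06 rad and x of handpiece in the frame of saddles between -0.007 and 0.007 m and y of handpiece in the frame of saddles between -0.025 and 0.025 m and z of handpiece in the frame of saddles between -0.004 and 0.006 m and angle between the y axis of handpiece and the y axis of saddles, either way round below 0.08 rad and y of nozzle in the frame of saddles above 0.05 m and contact force between the fingers and handpiece below 0.02 N and linear speed of each of handpiece, tweezers below 0.02 m/s); the robot touches nothing.
It fails at once if the handpiece strikes the rack faster than 0.35 m/s (dropped or thrown in) or is pressed on it with over 90 N (contact force between handpiece and rack above 90 N or (contact force between handpiece and rack above 0.5 N and linear speed of handpiece above 0.35 m/s)).
It fails at once if the kidney dish is shifted by more than 30 mm (distance of kidney_dish from where it was at the start of the episode above 0.03 m).
It fails at once if the oil bottle or the white cup is shifted by more than 30 mm (distance of any of oil_bottle, pp_cup from where it was at the start of the episode above 0.03 m).
It also fails if it takes over 72 s, if anything falls off the work surface, if the arm or the gripper's body presses on something with over 40 N, if the wrist force passes 120 N, or if a joint passes its speed limit or range.

## Working session

There is one attempt and no reset: what is moved stays moved. The work goes in short steps, Python scripts to look and compute and a tool call to move; the robot and the scene stay as the last step left them, time stands still between calls to the robot, and variables do not carry over. Pictures are saved under pics/ and viewed, on a budget of 10 in all, crops included, one or two more only if the job needs it, and the job is handed in when it is done.

Besides the shell and the picture viewer there is one more tool, called as name([rows], argument=value, ...), one row to a line, values as JSON. step_arm: Moves the arm, as the interface text tells. Its arguments: {"type":"object","properties":{"increments":{"type":"array"},"force":{"type":"number"}},"required":["increments"]}

```bash
mkdir -p pics; ls
cat > h.py <<'E'
import numpy as np, cv2
from scipy.spatial.transform import Rotation as R
from bench import get_state, imaging, workorder, ctrl
def proj(c,P):
    p=imaging.camera_params(c) if isinstance(c,str) else c
    K=np.array(p["intrinsics"]);T=np.array(p["camera_from_world"])
    q=(T[:3,:3]@np.atleast_2d(P).T+T[:3,3:]); u=K@q; return (u[:2]/u[2]).T
def ray(c,uv,z):
    p=imaging.camera_params(c) if isinstance(c,str) else c
    K=np.array(p["intrinsics"]);T=np.array(p["camera_from_world"])
    C=-T[:3,:3].T@T[:3,3]; d=T[:3,:3].T@np.linalg.solve(K,np.array([uv[0],uv[1],1.]))
    return C+d*(z-C[2])/d[2]
E
python3 - <<'E'
from h import *
for c in("scene","top"):
    im=imaging.get_image(c); cv2.imwrite(f"pics/{c}0.png",im); cv2.imwrite(f"pics/{c}0b.png",cv2.resize(im,(800,600),interpolation=cv2.INTER_CUBIC))
    p=imaging.camera_params(c);T=np.array(p["camera_from_world"]);print(c,p["intrinsics"],-T[:3,:3].T@T[:3,3],T[2,:3])
print(get_state(),ctrl.hold_point_z)
E
```

```text
pics
scene [[352.7140183    0.         252.99781587]
 [  0.         352.7140183  188.18938878]
 [  0.           0.           1.        ]] [-0.00338184  0.33547643  0.60887428] [ 0.66908097 -0.42621759 -0.6088261 ]
top [[431.16259581   0.         251.2633971 ]
 [  0.         431.16259581 190.84750704]
 [  0.           0.           1.        ]] [ 0.52728246 -0.03160877  1.10037966] [ 0.03351928 -0.01096198 -0.99937795]
{'time': 0.1, 'joint_positions': array([-1.15992295,  0.32178481, -0.07008027,  1.4515257 ,  0.02259076,
        1.37080878, -0.05688143]), 'qd': array([-0.00181205, -0.00266463,  0.00298755, -0.00296515,  0.00017385,
        0.00207301, -0.0007921 ]), 'joint_torque': array([ 5.06768611e-04, -4.92571914e+01, -4.05533044e-01, -3.13398170e+01,
       -6.41585095e-02,  3.95477400e-02,  1.07989895e-04]), 'position': array([0.25115265, 0.59933277, 0.40376094]), 'tool_rot': array([-6.19057304e-01, -3.07972926e+00,  2.70214363e-03]), 'ft_force': array([-0.30198048, -0.61199088, -0.04513041]), 'torque': array([-0.04335631, -0.01588011, -0.02283432]), 'grip_width': 1.0009769819043564} 0.1635
```

View pics/top0b.png

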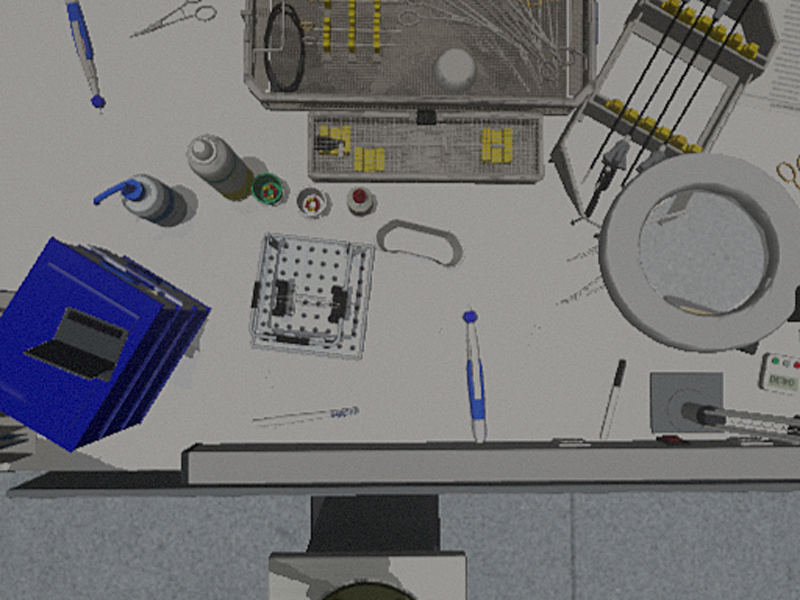

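View pics/scene0b.png

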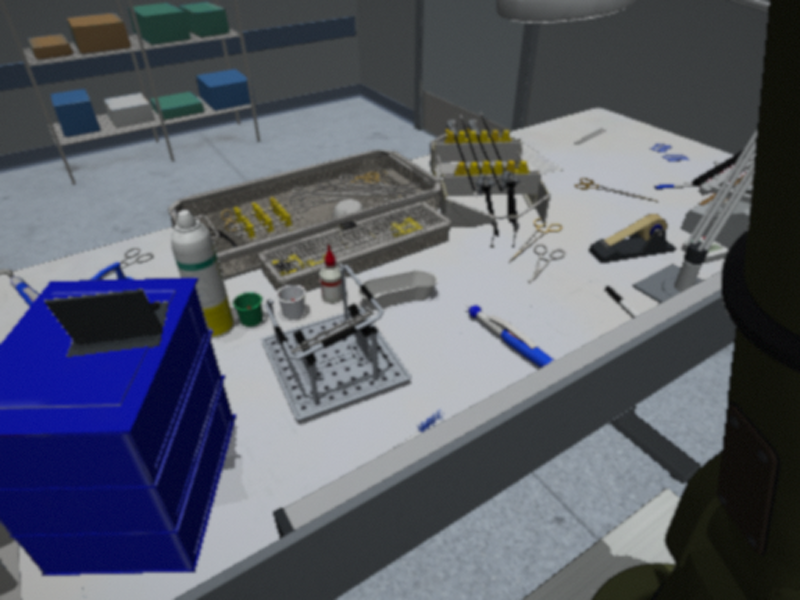

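The top view (world x up, y left) shows the rack at about (312,297), the dish at about (420,243) and the handpiece at about (475,375) with its nozzle up at (470,316). I'll enlarge that area.

Run:
```python
from h import *
im=cv2.imread("pics/top0.png")[135:290,150:325]
cv2.imwrite("pics/top1.png",cv2.resize(im,None,fx=3.87,fy=3.87,interpolation=cv2.INTER_CUBIC))
im=cv2.imread("pics/scene0.png")[150:280,150:370]
cv2.imwrite("pics/scene1.png",cv2.resize(im,None,fx=3.6,fy=3.6,interpolation=cv2.INTER_CUBIC))
```

```text
(no output)
```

View pics/top1.png

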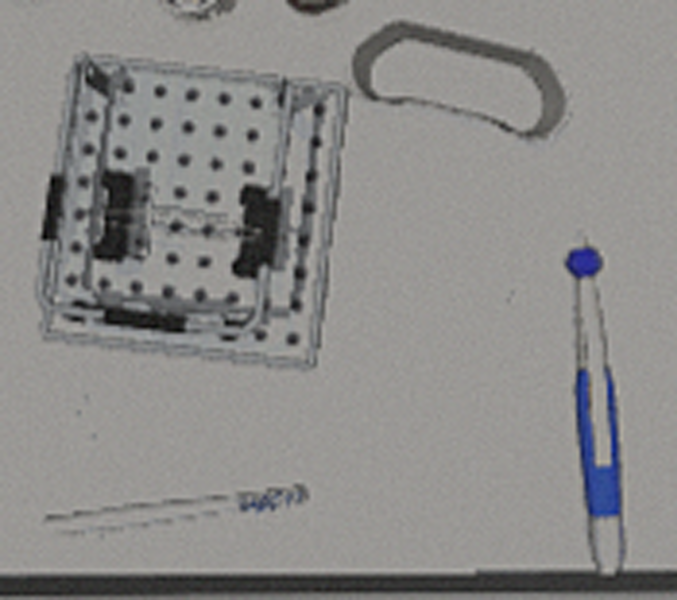

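View pics/scene1.png

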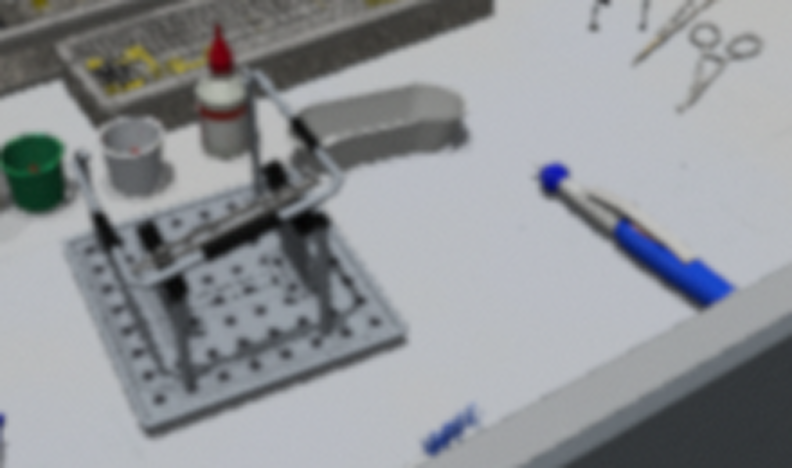

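Crop readings: plate corners (80,55), (350,88), (315,367), (42,337); bail almost shut with its sleeve at (145,320); saddles at (120,215) and (262,230); dish spans (355,70)–(563,100); ball nozzle (583,262), tail (608,573).

```bash
cat >> h.py <<'E'
from scipy.optimize import least_squares
def frames(x,y,a):
    Rr=R.from_euler('z',a).as_matrix(); o=np.array([x,y,0])
    Rs=Rr@R.from_euler('x',-0.21).as_matrix(); so=o+Rr@[-.015,0,.07]
    return o,Rr,so,Rs
E
python3 - <<'E'
from h import *
f=3.87; P=lambda u,v:np.array([150+u/f,135+v/f])
c=imaging.camera_params("top")
pts=[((80,55),(.086,.087)),((350,88),(.086,-.087)),((315,367),(-.096,-.087)),((42,337),(-.096,.087))]
def res(p):
    o,Rr,so,Rs=frames(*p)
    r=[proj(c,o+Rr@[m[0],m[1],.011])[0]-P(*u) for u,m in pts]
    r.append(proj(c,so+Rs@[-.06,0,.034])[0]-P(145,320))
    r.append(proj(c,so+Rs@[0,.045,.008])[0]-P(120,215))
    r.append(proj(c,so+Rs@[0,-.045,.008])[0]-P(262,230))
    return np.ravel(r)
s=least_squares(res,[.55,.1,0]);print("rack",s.x,s.fun.round(1))
o,Rr,so,Rs=frames(*s.x)
print("saddles",so,"y",Rs[:,1],"grip",so+Rs@[-.06,0,.034],"hinge",so+Rs@[.085,0,.034])
cs=imaging.camera_params("scene")
for n,q in(("grip",[-.06,0,.034]),("sadL",[0,.045,.008]),("sadR",[0,-.045,.008]),("h1",[.085,.068,.034]),("h2",[.085,-.068,.034])):
    print(n,((proj(cs,so+Rs@q)[0]-[150,150])*3.6).round())
n=ray(c,P(583,262),.013);t=ray(c,P(608,573),.013);print("hp",n,t,np.linalg.norm(n-t),"yaw",np.arctan2(*(-(n-t)[:2]*[1,-1])[[0,1]][::1]))
d=[ray(c,P(*q),.033) for q in((355,70),(563,110),(405,22),(530,138))];print("dish",*d)
for n_,uv,z in(("cup",(193,0),.043),("bottle",(315,0),.1)):print(n_,ray(c,P(*uv),z))
E
```

```text
rack [ 0.57272889  0.0820023  -0.13072317] [ 1.1  0.4 -0.4  0.5 -0.5 -0.2  1.4 -1.   2.6  0.1 -1.8 -0.2 -2.5  0.4]
saddles [0.55785687 0.08395757 0.07      ] y [ 0.12748748  0.96968624 -0.2084599 ] grip [0.49929268 0.0988058  0.10325305] hinge [0.64305552 0.07990488 0.10325305]
grip [252. 250.]
sadL [163. 251.]
sadR [292. 189.]
h1 [ 79. 162.]
h2 [265.  76.]
hp [ 0.53320117 -0.16804116  0.013     ] [ 0.33156614 -0.18242586  0.013     ] 0.20214748169644037 yaw -1.499576669571526
dish [ 0.65703999 -0.02013654  0.033     ] [ 0.63073067 -0.15356476  0.033     ] [ 0.68786724 -0.05240409  0.033     ] [ 0.61280594 -0.1322076   0.033     ]
cup [0.7009138  0.08257091 0.043     ]
bottle [0.69129474 0.00303509 0.1       ]
```

```bash
cat >> h.py <<'E'
def yaw(): 
    y=R.from_rotvec(get_state()["tool_rot"]).as_matrix()[:,1]; return np.degrees(np.arctan2(y[1],y[0]))
def go(tcp,yawdeg=None):
    s=get_state();M=R.from_rotvec(s["tool_rot"]).as_matrix();d=M.T@(np.array(tcp)-s["position"])
    sp=0 if yawdeg is None else -((yawdeg-yaw()+90)%180-90)
    print("t",round(s["time"],2),"pos",s["position"].round(4),"yaw",round(yaw(),1),"| tx,ty,tz",d.round(4),"spin",round(sp,1),"rows",max(np.linalg.norm(d)/.0417,abs(sp)/7.16).round(1))
E
python3 - <<'E'
from h import *
go([.49,.09,.50],-7.5)
for q in((60,240),(0,380),(75,450),(210,310)):print(ray("top",np.array(q)*.64,.19))
E
```

```text
t 0.1 pos [0.2512 0.5993 0.4038] yaw 67.3 | tx,ty,tz [-0.4171 -0.3776 -0.0955] spin 74.8 rows 13.7
[0.63857957 0.40665139 0.19      ]
[0.45087721 0.48442206 0.19      ]
[0.35710441 0.38357916 0.19      ]
[0.54312192 0.20454148 0.19      ]
```

step_arm([
  {"tz": -0.04},
  {"tz": -0.08},
  {"tz": -0.1},
  {"tx": -0.03, "ty": -0.025, "tz": -0.11, "spin": 6},
  {"tx": -0.06, "ty": -0.05, "tz": -0.11, "spin": 12},
  {"tx": -0.09, "ty": -0.075, "tz": -0.11, "spin": 18},
  {"tx": -0.12, "ty": -0.1, "tz": -0.11, "spin": 24},
  {"tx": -0.15, "ty": -0.125, "tz": -0.11, "spin": 30},
], force=10)

```text
invalid input at $.increments[0]: expected keys claw, tx, ty, tz, spin
```

```bash
python3 -c "
from h import *
go([.45,.09,.50],-7.5)"
```

```text
t 0.1 pos [0.2512 0.5993 0.4038] yaw 67.3 | tx,ty,tz [-0.3802 -0.3931 -0.0955] spin 74.8 rows 13.3
```

step_arm([
  {"claw": 1, "tx": 0, "ty": 0, "tz": -0.04, "spin": 0},
  {"claw": 1, "tx": 0, "ty": 0, "tz": -0.08, "spin": 0},
  {"claw": 1, "tx": 0, "ty": 0, "tz": -0.1, "spin": 0},
  {"claw": 1, "tx": -0.028, "ty": -0.028, "tz": -0.1, "spin": 6},
  {"claw": 1, "tx": -0.056, "ty": -0.056, "tz": -0.1, "spin": 12},
  {"claw": 1, "tx": -0.084, "ty": -0.084, "tz": -0.1, "spin": 18},
  {"claw": 1, "tx": -0.112, "ty": -0.112, "tz": -0.1, "spin": 24},
  {"claw": 1, "tx": -0.14, "ty": -0.14, "tz": -0.1, "spin": 30},
], force=10)

```text
time: 0.77
position: [0.3266, 0.4143, 0.5043]
tool_rot: [-1.402, -2.811, 0.001]
ft_force: [0.5, 1.2, 0.2]
grip_width: 0.995
```

```bash
python3 -c "
from h import *
go([.45,.09,.50],-7.5)"
```

```text
t 0.77 pos [0.3266 0.4143 0.5043] yaw 37.0 | tx,ty,tz [-0.3333 -0.0965  0.0044] spin 44.5 rows 8.3
```

step_arm([
  {"claw": 1, "tx": -0.04, "ty": -0.012, "tz": 0, "spin": 5.5},
  {"claw": 1, "tx": -0.08, "ty": -0.024, "tz": 0, "spin": 11},
  {"claw": 1, "tx": -0.12, "ty": -0.036, "tz": 0, "spin": 17},
  {"claw": 1, "tx": -0.16, "ty": -0.048, "tz": 0, "spin": 22},
  {"claw": 1, "tx": -0.2, "ty": -0.06, "tz": 0, "spin": 28},
  {"claw": 1, "tx": -0.24, "ty": -0.072, "tz": 0, "spin": 33},
  {"claw": 1, "tx": -0.28, "ty": -0.084, "tz": 0, "spin": 39},
  {"claw": 1, "tx": -0.32, "ty": -0.096, "tz": 0, "spin": 44.5},
])

```text
time: 1.43
position: [0.4434, 0.102, 0.5046]
tool_rot: [-2.362, -2.071, -0.0]
ft_force: [0.7, 1.0, -0.0]
grip_width: 1.001
```

```bash
python3 -c "
from h import *
go([.45,.09,.50],-7.5)
im=imaging.get_image('wrist');cv2.imwrite('pics/w0.png',im);cv2.imwrite('pics/w0b.png',cv2.resize(im,(800,600),interpolation=cv2.INTER_CUBIC))
c=imaging.camera_params('wrist');np.save('w0.npy',c,allow_pickle=True)
T=np.array(c['camera_from_world']);print(c['intrinsics'],-T[:3,:3].T@T[:3,3],T)"
```

```text
t 1.43 pos [0.4434 0.102  0.5046] yaw -7.5 | tx,ty,tz [-0.011   0.0081  0.0046] spin -0.0 rows 0.3
[[304.4707216    0.         255.97222282]
 [  0.         304.4707216  188.66770222]
 [  0.           0.           1.        ]] [0.45849875 0.17457554 0.48313452] [[ 0.98900484 -0.14782949  0.00398391 -0.42957483]
 [-0.14208925 -0.94244493  0.30266848  0.08344598]
 [-0.04098871 -0.29990666 -0.95308757  0.53161914]
 [ 0.          0.          0.          1.        ]]
```

View pics/w0b.png

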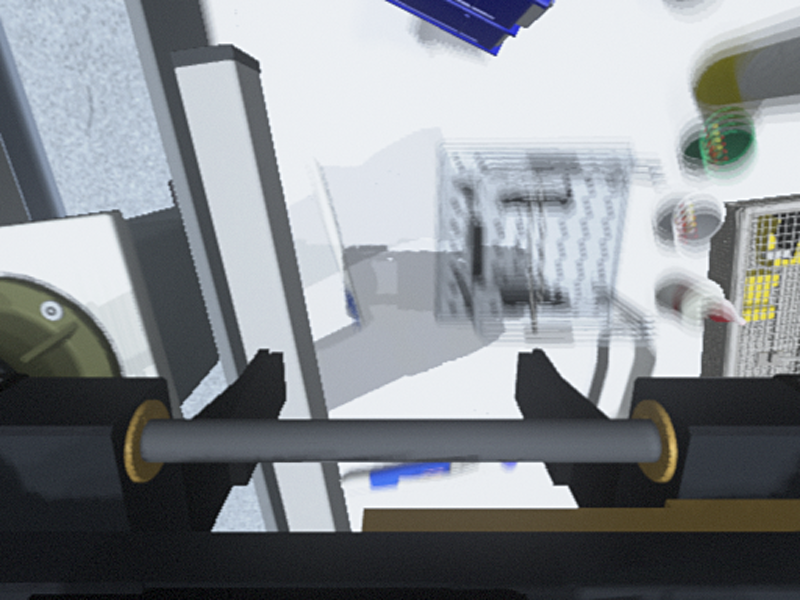

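Motion-blurred: the sleeve is near (477,250), the gripper's wide axis runs along the jaw direction, and the camera sits on its +y side. I'll settle nearer and look again.

step_arm([
  {"claw": 1, "tx": 0.01, "ty": 0.03, "tz": 0.03, "spin": 0},
  {"claw": 1, "tx": 0.02, "ty": 0.06, "tz": 0.06, "spin": 0},
  {"claw": 1, "tx": 0.02, "ty": 0.08, "tz": 0.09, "spin": 0},
  {"claw": 1, "tx": 0.02, "ty": 0.08, "tz": 0.09, "spin": 0},
  {"claw": 1, "tx": 0.02, "ty": 0.08, "tz": 0.09, "spin": 0},
  {"claw": 1, "tx": 0.02, "ty": 0.08, "tz": 0.09, "spin": 0},
  {"claw": 1, "tx": 0.02, "ty": 0.08, "tz": 0.09, "spin": 0},
])

```text
time: 2.07
position: [0.525, 0.1142, 0.4164]
tool_rot: [2.356, 2.077, 0.004]
ft_force: [-0.8, 0.5, 0.9]
grip_width: 0.999
```

```bash
python3 -c "
from h import *
print(get_state()['position'],yaw())
c=imaging.camera_params('wrist');np.save('w1.npy',c,allow_pickle=True)
im=imaging.get_image('wrist');cv2.imwrite('pics/w1.png',im);cv2.imwrite('pics/w1b.png',cv2.resize(im,(800,600),interpolation=cv2.INTER_CUBIC))
o,Rr,so,Rs=frames(.5727,.082,-.1307)
for q in([-.06,0,.034],[0,.045,0],[0,-.045,0]):print(proj(c,so+Rs@q)*800/512)"
```

```text
[0.52501042 0.11417545 0.41642735] -7.198153362072812
[[361.83712965 309.91095141]]
[[449.58497618 241.55140394]]
[[447.86832641 365.72335931]]
```

View pics/w1b.png

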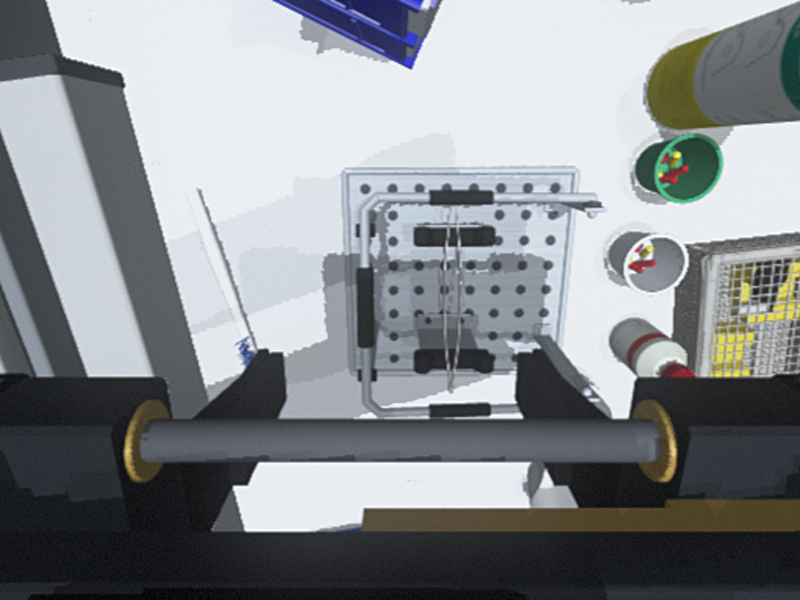

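Clear view: sleeve centre (365,307), saddle centres (453,237) and (453,361), tweezers along column 452 from row 207 to 390, plate corners (343,169), (579,168), hinge end near (595,205). I'll refit using both views.

Run:
```python
from h import *
f=3.87; P=lambda u,v:np.array([150+u/f,135+v/f])
c=imaging.camera_params("top");w=np.load('w1.npy',allow_pickle=True).item()
pts=[((80,55),(.086,.087)),((350,88),(.086,-.087)),((315,367),(-.096,-.087)),((42,337),(-.096,.087))]
W=lambda u,v:np.array([u,v])*.64
def res(p):
    o,Rr,so,Rs=frames(*p[:3])
    r=[proj(c,o+Rr@[m[0],m[1],.011])[0]-P(*u) for u,m in pts]
    r+=[proj(w,o+Rr@[m[0],m[1],.011])[0]-W(*u) for u,m in (((343,169),(-.096,.087)),((579,168),(.086,.087)))]
    r+=[3*(proj(w,so+Rs@m)[0]-W(*u)) for u,m in (((365,307),[.085-.145*np.cos(p[3]),0,.034+.145*np.sin(p[3])]),((453,237),[0,.045,.007]),((453,361),[0,-.045,.007]))]
    return np.ravel(r)
s=least_squares(res,[.57,.08,-.13,0.05]);print("rack",s.x,s.fun.round(1))
o,Rr,so,Rs=frames(*s.x[:3]);a=s.x[3]
print("saddles",so,"y",Rs[:,1]);np.save("rack.npy",s.x)
for a in(0,.2,.4,.6,.8,1.,1.2,1.4,1.6,1.75):print(a,(so+Rs@[.085-.145*np.cos(a),0,.034+.145*np.sin(a)]).round(4))
for z in(.10,.105,.115):print(ray(w,W(365,307),z))
print("tweez",ray(w,W(452,298),.078),ray(w,W(450,207),.065),ray(w,W(451,390),.09))
print("hinge tip px pred",proj(w,so+Rs@[.085,.068,.034])/.64)
```

```text
rack [ 0.57549909  0.08597271 -0.12169373  0.09319603] [-0.8 -0.4 -2.3 -0.9 -1.7 -1.5  0.2 -1.8  0.3  0.8 -1.8  0.8 -0.8  0.1
  1.1 -3.  -0.4  3.4]
saddles [0.56061002 0.08779361 0.07      ] y [ 0.11872668  0.97079784 -0.2084599 ]
0 [0.5019 0.1021 0.1033]
0.2 [0.5055 0.1077 0.1314]
0.4 [0.5147 0.1124 0.1585]
0.6 [0.5291 0.116  0.1833]
0.8 [0.5482 0.1183 0.205 ]
1.0 [0.5712 0.1193 0.2226]
1.2 [0.5971 0.1189 0.2354]
1.4 [0.625  0.1171 0.243 ]
1.6 [0.6537 0.114  0.245 ]
1.75 [0.6751 0.1109 0.2428]
[0.50121253 0.09944838 0.1       ]
[0.50179504 0.10108848 0.105     ]
[0.50296006 0.10436868 0.115     ]
tweez [0.56000875 0.09112074 0.078     ] [0.56575221 0.15239813 0.065     ] [0.55193731 0.02624581 0.09      ]
hinge tip px pred [[592.69995409 196.92521528]]
```

```bash
python3 -c "
from h import *
go([.5020,.1015,.268],-7)"
```

```text
t 2.12 pos [0.525  0.1141 0.4167] yaw -7.2 | tx,ty,tz [-0.0157 -0.0216  0.1486] spin -0.2 rows 3.6
```

step_arm([
  {"claw": 0.5, "tx": -0.008, "ty": -0.012, "tz": 0.02, "spin": 0},
  {"claw": 0.5, "tx": -0.0155, "ty": -0.021, "tz": 0.045, "spin": 0},
  {"claw": 0.5, "tx": -0.0155, "ty": -0.021, "tz": 0.07, "spin": 0},
  {"claw": 0.5, "tx": -0.0155, "ty": -0.021, "tz": 0.095, "spin": 0},
  {"claw": 0.5, "tx": -0.0155, "ty": -0.021, "tz": 0.12, "spin": 0},
  {"claw": 0.5, "tx": -0.0155, "ty": -0.021, "tz": 0.14, "spin": 0},
  {"claw": 0.5, "tx": -0.0155, "ty": -0.021, "tz": 0.147, "spin": 0},
  {"claw": 0.3, "tx": -0.0155, "ty": -0.021, "tz": 0.147, "spin": 0},
])

```text
time: 2.78
position: [0.5018, 0.1014, 0.2674]
tool_rot: [-2.356, -2.077, 0.002]
ft_force: [-0.7, -0.8, -0.1]
grip_width: 0.5
```

step_arm([
  {"claw": 0.0, "tx": 0, "ty": 0, "tz": 0, "spin": 0},
  {"claw": 0.0, "tx": 0, "ty": 0, "tz": 0, "spin": 0},
  {"claw": 0.0, "tx": 0, "ty": 0, "tz": 0, "spin": 0},
  {"claw": 0.0, "tx": 0, "ty": 0, "tz": 0, "spin": 0},
  {"claw": 0.0, "tx": 0, "ty": 0, "tz": 0, "spin": 0},
  {"claw": 0.0, "tx": 0, "ty": 0, "tz": 0, "spin": 0},
], force=12)

```text
time: 3.28
position: [0.502, 0.1014, 0.2679]
tool_rot: [-2.356, -2.076, 0.001]
ft_force: [-2.0, -0.2, -0.2]
grip_width: 0.101
```

```bash
python3 -c "
from h import *
go([.5020,.1015,.268],-7);p=get_state()['position'];print(get_state()['grip_width']*87)
M=R.from_rotvec(get_state()['tool_rot']).as_matrix()
o,Rr,so,Rs=frames(*np.load('rack.npy')[:3])
g=lambda a:so+Rs@[.085-.145*np.cos(a),0,.034+.145*np.sin(a)]
for a in np.arange(0,1.76,.125):print(round(a,3),(M.T@(g(a)-g(0))).round(3))"
```

```text
t 3.28 pos [0.502  0.1014 0.2679] yaw -7.2 | tx,ty,tz [ 0.0001 -0.     -0.0001] spin -0.2 rows 0.0
8.744887281495116
0.0 [0. 0. 0.]
0.125 [ 0.004  0.001 -0.018]
0.25 [ 0.008  0.004 -0.035]
0.375 [ 0.011  0.01  -0.052]
0.5 [ 0.015  0.018 -0.068]
0.625 [ 0.018  0.027 -0.083]
0.75 [ 0.021  0.039 -0.097]
0.875 [ 0.023  0.052 -0.109]
1.0 [ 0.026  0.066 -0.119]
1.125 [ 0.028  0.082 -0.128]
1.25 [ 0.029  0.099 -0.135]
1.375 [ 0.03   0.116 -0.139]
1.5 [ 0.031  0.134 -0.142]
1.625 [ 0.031  0.153 -0.142]
1.75 [ 0.031  0.171 -0.14 ]
```

step_arm([
  {"claw": 0, "tx": 0.004, "ty": 0.001, "tz": -0.018, "spin": 0},
  {"claw": 0, "tx": 0.008, "ty": 0.004, "tz": -0.035, "spin": 0},
  {"claw": 0, "tx": 0.011, "ty": 0.01, "tz": -0.052, "spin": 0},
  {"claw": 0, "tx": 0.015, "ty": 0.018, "tz": -0.068, "spin": 0},
  {"claw": 0, "tx": 0.018, "ty": 0.027, "tz": -0.083, "spin": 0},
  {"claw": 0, "tx": 0.021, "ty": 0.039, "tz": -0.097, "spin": 0},
  {"claw": 0, "tx": 0.023, "ty": 0.052, "tz": -0.109, "spin": 0},
  {"claw": 0, "tx": 0.026, "ty": 0.066, "tz": -0.119, "spin": 0},
])

```text
time: 3.95
position: [0.5732, 0.1163, 0.3842]
tool_rot: [2.355, 2.07, -0.002]
ft_force: [10.1, -4.4, -21.3]
grip_width: 0.115
```

step_arm([
  {"claw": 0, "tx": 0.002, "ty": 0.016, "tz": -0.009, "spin": 0},
  {"claw": 0, "tx": 0.003, "ty": 0.033, "tz": -0.016, "spin": 0},
  {"claw": 0, "tx": 0.004, "ty": 0.05, "tz": -0.02, "spin": 0},
  {"claw": 0, "tx": 0.005, "ty": 0.068, "tz": -0.023, "spin": 0},
  {"claw": 0, "tx": 0.005, "ty": 0.087, "tz": -0.023, "spin": 0},
  {"claw": 0, "tx": 0.005, "ty": 0.102, "tz": -0.021, "spin": 0},
  {"claw": 0, "tx": 0.005, "ty": 0.102, "tz": -0.021, "spin": 0},
  {"claw": 0, "tx": 0.005, "ty": 0.102, "tz": -0.021, "spin": 0},
])

```text
time: 4.62
position: [0.673, 0.1089, 0.4058]
tool_rot: [2.359, 2.073, -0.008]
ft_force: [-1.4, -5.8, -6.6]
grip_width: 0.123
```

```bash
python3 -c "
from h import *
go([.6751,.1109,.4063],-7);print(get_state()['grip_width']*87,get_state()['ft_force'])"
```

```text
t 4.62 pos [0.673  0.1089 0.4058] yaw -7.4 | tx,ty,tz [ 0.0023  0.0018 -0.0005] spin -0.4 rows 0.1
10.708726247223565 [-1.42213858 -5.80352665 -6.61729612]
```

step_arm([
  {"claw": 0.3, "tx": 0, "ty": 0, "tz": 0, "spin": 0},
  {"claw": 0.4, "tx": 0, "ty": 0, "tz": 0, "spin": 0},
  {"claw": 0.4, "tx": 0, "ty": 0, "tz": -0.01, "spin": 0},
  {"claw": 0.4, "tx": 0, "ty": 0, "tz": -0.035, "spin": 0},
  {"claw": 0.4, "tx": 0, "ty": 0, "tz": -0.06, "spin": 0},
  {"claw": 0.4, "tx": 0, "ty": -0.03, "tz": -0.065, "spin": 0},
  {"claw": 0.4, "tx": 0, "ty": -0.07, "tz": -0.065, "spin": 0},
  {"claw": 0.4, "tx": -0.01, "ty": -0.11, "tz": -0.065, "spin": 0},
])

```text
time: 5.28
position: [0.5614, 0.1177, 0.4748]
tool_rot: [2.353, 2.081, 0.007]
ft_force: [-0.2, 1.2, 1.0]
grip_width: 0.397
```

step_arm([
  {"claw": 0.4, "tx": -0.025, "ty": 0, "tz": 0.0, "spin": 0},
  {"claw": 0.4, "tx": -0.025, "ty": 0, "tz": 0.0, "spin": 0},
  {"claw": 0.4, "tx": -0.025, "ty": 0, "tz": 0.0, "spin": 0},
  {"claw": 0.4, "tx": -0.025, "ty": 0, "tz": 0.0, "spin": 0},
])

```text
time: 5.62
position: [0.5593, 0.0908, 0.4746]
tool_rot: [2.356, 2.078, 0.006]
ft_force: [0.2, 1.2, 0.0]
grip_width: 0.4
```

```bash
python3 -c "
from h import *
go([.5600,.0885,.40],-7);np.save('w2.npy',imaging.camera_params('wrist'),allow_pickle=True)
im=imaging.get_image('wrist');cv2.imwrite('pics/w2.png',im)
s=cv2.resize(imaging.get_image('scene')[150:280,150:370],None,fx=2.4,fy=2.4,interpolation=cv2.INTER_CUBIC)
a=cv2.resize(im[60:260,150:460],None,fx=2.5,fy=2.5,interpolation=cv2.INTER_CUBIC)[:480]
b=np.zeros((598,775,3),np.uint8);b[:288,:528]=s[:288]
cv2.imwrite('pics/w2b.png',a);cv2.imwrite('pics/s2.png',s)"
```

```text
t 5.62 pos [0.5593 0.0908 0.4746] yaw -7.2 | tx,ty,tz [-0.0024  0.0007  0.0746] spin -0.2 rows 1.8
```

View pics/w2b.png

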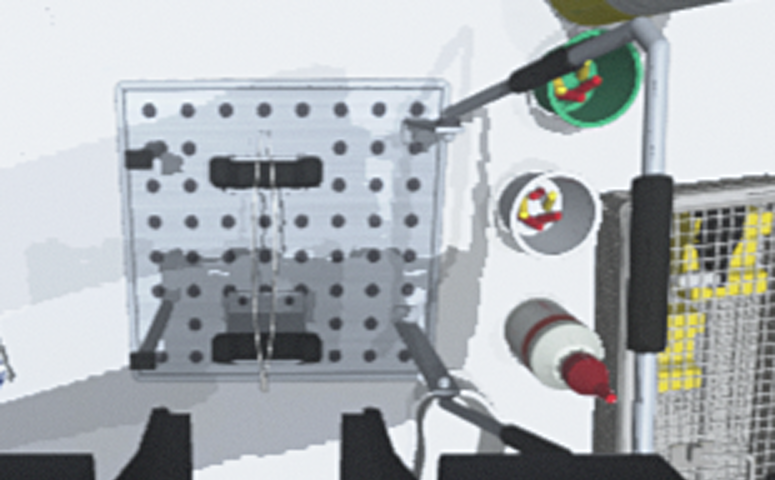

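Bail is open (sleeve at (651,263) in the crop), saddle centres (267,172) and (267,348), tweezers from (265,132) to (264,390) across both.

Run:
```python
from h import *
w=np.load('w2.npy',allow_pickle=True).item();w1=np.load('w1.npy',allow_pickle=True).item()
W=lambda u,v:np.array([150+u/2.5,60+v/2.5])
W1=lambda u,v:np.array([u,v])*.64
def res(p):
    o,Rr,so,Rs=frames(*p[:3]);z=.009
    r=[proj(w,o+Rr@[m[0],m[1],.011])[0]-W(*u) for u,m in (((117,82),(-.096,.087)),((448,80),(.086,.087)))]
    r+=[1*(proj(w1,so+Rs@m)[0]-W1(*u)) for u,m in (((453,237),[0,.045,z]),((453,361),[0,-.045,z]))]
    r+=[1*(proj(w,so+Rs@m)[0]-W(*u)) for u,m in (((651,263),[.085-.145*np.cos(p[3]),0,.034+.145*np.sin(p[3])]),((267,172),[0,.045,z]),((267,348),[0,-.045,z]))]
    return np.ravel(r)
s=least_squares(res,[.57,.08,-.13,1.7]);print("rack",s.x,s.fun.round(1))
o,Rr,so,Rs=frames(*s.x[:3]);print("saddles",so);np.save("rack.npy",s.x)
L=lambda p:Rs.T@(p-so)
print([L(ray(w,W(*u),z)) for u,z in(((265,132),.062),((267,262),.076),((264,390),.087))])
go([.56,.0885,.248],-7)
```

```text
rack [ 0.57586191  0.08614084 -0.12000064  1.73341908] [ 0.4  0.5 -0.7  0.6  0.8 -1.2  0.5  1.4 -0.  -0.  -0.8 -1.3 -0.4  0.2]
saddles [0.56096978 0.08793653 0.07      ]
[array([0.00012795, 0.06351549, 0.00535815]), array([ 0.0007632 , -0.00124938,  0.00586848]), array([-0.00114576, -0.06742928,  0.00300982])]
t 5.72 pos [0.5597 0.0912 0.4735] yaw -7.1 | tx,ty,tz [-0.003   0.0003  0.2255] spin -0.1 rows 5.4
```

step_arm([
  {"claw": 0.45, "tx": -0.005, "ty": 0.002, "tz": 0.04, "spin": 0},
  {"claw": 0.45, "tx": -0.005, "ty": 0.002, "tz": 0.08, "spin": 0},
  {"claw": 0.45, "tx": -0.005, "ty": 0.002, "tz": 0.12, "spin": 0},
  {"claw": 0.45, "tx": -0.005, "ty": 0.002, "tz": 0.155, "spin": 0},
  {"claw": 0.45, "tx": -0.005, "ty": 0.002, "tz": 0.185, "spin": 0},
  {"claw": 0.45, "tx": -0.005, "ty": 0.002, "tz": 0.21, "spin": 0},
  {"claw": 0.45, "tx": -0.005, "ty": 0.002, "tz": 0.225, "spin": 0},
  {"claw": 0.45, "tx": -0.005, "ty": 0.002, "tz": 0.225, "spin": 0},
])

```text
time: 6.38
position: [0.5595, 0.0854, 0.2436]
tool_rot: [-2.354, -2.076, 0.011]
ft_force: [-0.7, 0.0, 0.0]
grip_width: 0.448
```

step_arm([
  {"claw": 0, "tx": 0, "ty": 0, "tz": 0.0, "spin": 0},
  {"claw": 0, "tx": 0, "ty": 0, "tz": 0.0, "spin": 0},
  {"claw": 0, "tx": 0, "ty": 0, "tz": 0.0, "spin": 0},
  {"claw": 0, "tx": 0, "ty": 0, "tz": 0.0, "spin": 0},
  {"claw": 0, "tx": 0, "ty": 0, "tz": 0.0, "spin": 0},
  {"claw": 0, "tx": 0, "ty": 0, "tz": 0.0, "spin": 0},
], force=10)

```text
time: 6.88
position: [0.5612, 0.0849, 0.2488]
tool_rot: [2.357, 2.077, 0.003]
ft_force: [-0.4, 0.3, 3.4]
grip_width: 0.138
```

Run:
```python
from h import *
go([.56,.0885,.40],-7);print(get_state()['grip_width']*87)
# dish edges from top view
f=3.87; P=lambda u,v:np.array([150+u/f,135+v/f])
for q in((400,22),(530,50),(380,98),(530,135),(355,70),(563,105)):print(q,ray("top",P(*q),.033))
im=cv2.imread("pics/top0.png")[135:175,235:303];cv2.imwrite("pics/dish.png",cv2.resize(im,None,fx=10,fy=10,interpolation=cv2.INTER_CUBIC))
```

```text
t 6.88 pos [0.5612 0.0849 0.2488] yaw -7.2 | tx,ty,tz [ 0.0036 -0.0014 -0.1512] spin -0.2 rows 3.6
11.970718806266087
(400, 22) [ 0.68787905 -0.0491905   0.033     ]
(530, 50) [ 0.66949271 -0.1326657   0.033     ]
(380, 98) [ 0.63894936 -0.03609039  0.033     ]
(530, 135) [ 0.61473513 -0.13222319  0.033     ]
(355, 70) [ 0.65703999 -0.02013654  0.033     ]
(563, 105) [ 0.63395043 -0.15359292  0.033     ]
```

View pics/dish.png

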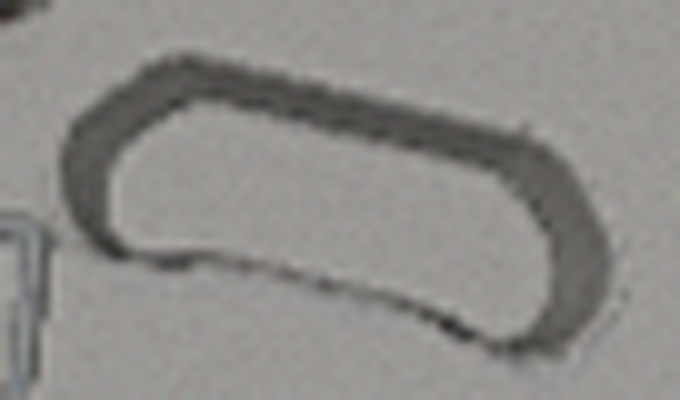

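Dish crop: back edge (190,55)–(545,145), front lobes at (150,262) and (520,355), extreme ends (62,170) and (612,265), so the centre is about (341,201) with a slope of 14°.

Run:
```python
from h import *
d=ray("top",(235+34.1,135+20.1),.033);print(d)
go([d[0],d[1],.37],-13.3)
```

```text
[ 0.65175077 -0.0881165   0.033     ]
t 6.88 pos [0.5612 0.0849 0.2488] yaw -7.2 | tx,ty,tz [-0.1601  0.1118 -0.1212] spin 6.1 rows 5.5
```

step_arm([
  {"claw": 0, "tx": 0, "ty": 0, "tz": -0.02, "spin": 0},
  {"claw": 0, "tx": 0, "ty": 0, "tz": -0.05, "spin": 0},
  {"claw": 0, "tx": 0, "ty": 0, "tz": -0.08, "spin": 0},
  {"claw": 0, "tx": -0.015, "ty": 0, "tz": -0.11, "spin": 0},
  {"claw": 0, "tx": -0.04, "ty": 0, "tz": -0.12, "spin": 0},
  {"claw": 0, "tx": -0.07, "ty": 0.015, "tz": -0.12, "spin": 2},
  {"claw": 0, "tx": -0.1, "ty": 0.04, "tz": -0.12, "spin": 3},
  {"claw": 0, "tx": -0.125, "ty": 0.07, "tz": -0.12, "spin": 4},
])

```text
time: 7.55
position: [0.6141, -0.0502, 0.3693]
tool_rot: [2.429, 1.992, 0.003]
ft_force: [1.0, -1.1, -0.7]
grip_width: 0.137
```

step_arm([
  {"claw": 0, "tx": -0.017, "ty": 0.02, "tz": 0.0, "spin": 1},
  {"claw": 0, "tx": -0.032, "ty": 0.04, "tz": 0.0, "spin": 2},
  {"claw": 0, "tx": -0.032, "ty": 0.04, "tz": 0.0, "spin": 2},
  {"claw": 0, "tx": -0.032, "ty": 0.04, "tz": 0.0, "spin": 2},
  {"claw": 0, "tx": -0.032, "ty": 0.04, "tz": 0.0, "spin": 2},
  {"claw": 0, "tx": -0.032, "ty": 0.04, "tz": 0.0, "spin": 2},
])

```text
time: 8.05
position: [0.6472, -0.0857, 0.3678]
tool_rot: [-2.46, -1.952, -0.001]
ft_force: [-0.1, 1.3, -0.1]
grip_width: 0.14
```

Run:
```python
from h import *
go([.6518,-.0881,.222],-13.3);c=imaging.camera_params('wrist');np.save('w3.npy',c,allow_pickle=True)
im=imaging.get_image('wrist');cv2.imwrite('pics/w3.png',im);print(get_state()['grip_width']*87)
cv2.imwrite('pics/w3b.png',cv2.resize(im[80:384,130:400],None,fx=2.4,fy=1.95,interpolation=cv2.INTER_CUBIC))
```

```text
t 8.05 pos [ 0.6472 -0.0857  0.3678] yaw -13.1 | tx,ty,tz [-0.0015  0.0051  0.1458] spin 0.2 rows 3.5
11.723923133123073
```

View pics/w3b.png

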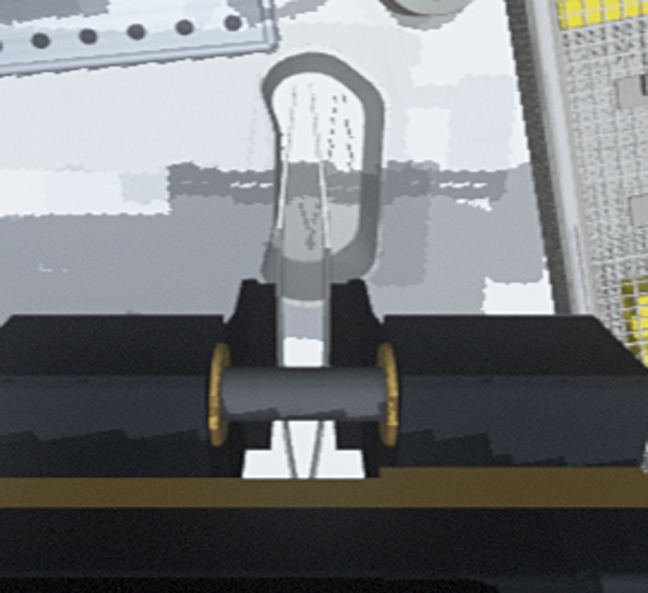

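Tweezers are held, lengthwise to the dish. Dish rim in this crop: columns 263–383, rows 50–301.

Run:
```python
from h import *
c=np.load('w3.npy',allow_pickle=True).item()
W=lambda u,v:(130+u/2.4,80+v/1.95)
p=[ray(c,W(*q),.033) for q in((325,50),(305,301),(263,90),(383,110),(263,275),(378,265))]
for q in p:print(q)
a=np.radians(-13.2);ex=np.array([np.cos(a),np.sin(a)]);ey=np.array([-ex[1],ex[0]])
q=np.array(p)[:,:2];X=q@ex;Y=q@ey
cx=(X.min()+X.max())/2;cy=(Y.min()+Y.max())/2;print(np.ptp(X),np.ptp(Y),cx*ex+cy*ey, "x lo/hi",X)
go([*(cx*ex+cy*ey),.222],-13.3)
```

```text
[ 0.67280505 -0.01842489  0.033     ]
[ 0.63299029 -0.15347081  0.033     ]
[ 0.64294095 -0.03206691  0.033     ]
[ 0.69026611 -0.05370819  0.033     ]
[ 0.61767776 -0.13311904  0.033     ]
[ 0.67092859 -0.13921282  0.033     ]
0.053235399152164464 0.140569589771931 [ 0.65591569 -0.08665572] x lo/hi [0.65923614 0.65131119 0.63327625 0.68429284 0.63175589 0.68499129]
t 8.1 pos [ 0.6472 -0.0857  0.3679] yaw -13.1 | tx,ty,tz [0.0009 0.0088 0.1459] spin 0.2 rows 3.5
```

step_arm([
  {"claw": 0, "tx": 0, "ty": 0.007, "tz": 0.035, "spin": 0},
  {"claw": 0, "tx": 0, "ty": 0.007, "tz": 0.07, "spin": 0},
  {"claw": 0, "tx": 0, "ty": 0.007, "tz": 0.1, "spin": 0},
  {"claw": 0, "tx": 0, "ty": 0.007, "tz": 0.12, "spin": 0},
  {"claw": 0, "tx": 0, "ty": 0.007, "tz": 0.135, "spin": 0},
  {"claw": 0, "tx": 0, "ty": 0.007, "tz": 0.142, "spin": 0},
  {"claw": 0, "tx": 0, "ty": 0.007, "tz": 0.145, "spin": 0},
  {"claw": 0, "tx": 0, "ty": 0.007, "tz": 0.148, "spin": 0},
])

```text
time: 8.77
position: [0.6545, -0.0883, 0.2205]
tool_rot: [2.461, 1.952, 0.001]
ft_force: [-0.1, -0.5, 1.7]
grip_width: 0.13
```

step_arm([
  {"claw": 0, "tx": 0, "ty": 0, "tz": 0.001, "spin": 0},
  {"claw": 0, "tx": 0, "ty": 0, "tz": 0.003, "spin": 0},
  {"claw": 0, "tx": 0, "ty": 0, "tz": 0.005, "spin": 0},
  {"claw": 0, "tx": 0, "ty": 0, "tz": 0.007, "spin": 0},
  {"claw": 0, "tx": 0, "ty": 0, "tz": 0.009, "spin": 0},
  {"claw": 0, "tx": 0, "ty": 0, "tz": 0.01, "spin": 0},
  {"claw": 0, "tx": 0, "ty": 0, "tz": 0.01, "spin": 0},
], force=5)

```text
time: 9.35
position: [0.6543, -0.089, 0.2095]
tool_rot: [-2.463, -1.95, 0.0]
ft_force: [-0.4, -1.2, -0.3]
grip_width: 0.14
```

Run:
```python
from h import *
go([.654,-.087,.209],-13.3);print(get_state()['ft_force'],get_state()['grip_width'])
```

```text
t 9.35 pos [ 0.6543 -0.089   0.2095] yaw -13.2 | tx,ty,tz [ 0.0019 -0.0007  0.0005] spin 0.1 rows 0.1
[-0.38241174 -1.22980309 -0.26783716] 0.14033653708947433
```

step_arm([
  {"claw": 0.16, "tx": 0, "ty": 0, "tz": 0, "spin": 0},
  {"claw": 0.18, "tx": 0, "ty": 0, "tz": 0, "spin": 0},
  {"claw": 0.21, "tx": 0, "ty": 0, "tz": 0, "spin": 0},
  {"claw": 0.22, "tx": 0, "ty": 0, "tz": 0, "spin": 0},
  {"claw": 0.22, "tx": 0, "ty": 0, "tz": 0, "spin": 0},
  {"claw": 0.22, "tx": 0, "ty": 0, "tz": -0.005, "spin": 0},
  {"claw": 0.25, "tx": 0, "ty": 0, "tz": -0.015, "spin": 0},
  {"claw": 0.4, "tx": 0, "ty": 0, "tz": -0.035, "spin": 0},
])

```text
time: 10.02
position: [0.6535, -0.0886, 0.2436]
tool_rot: [-2.461, -1.949, 0.005]
ft_force: [-0.7, 0.4, -0.9]
grip_width: 0.267
```

step_arm([
  {"claw": 0.5, "tx": 0, "ty": -0.01, "tz": -0.03, "spin": 0},
  {"claw": 0.5, "tx": 0, "ty": -0.03, "tz": -0.06, "spin": 0},
  {"claw": 0.5, "tx": 0, "ty": -0.05, "tz": -0.09, "spin": 0},
  {"claw": 0.5, "tx": -0.02, "ty": -0.06, "tz": -0.12, "spin": 0},
  {"claw": 0.5, "tx": -0.04, "ty": -0.06, "tz": -0.13, "spin": 0},
  {"claw": 0.5, "tx": -0.04, "ty": -0.06, "tz": -0.13, "spin": 0},
  {"claw": 0.5, "tx": -0.04, "ty": -0.06, "tz": -0.13, "spin": 0},
])

```text
time: 10.6
position: [0.5865, -0.1158, 0.3769]
tool_rot: [2.464, 1.946, 0.005]
ft_force: [-0.4, 0.8, -0.5]
grip_width: 0.497
```

Run:
```python
from h import *
go([.4335,-.175,.37],-86);c=imaging.camera_params('wrist');np.save('w4.npy',c,allow_pickle=True)
im=imaging.get_image('wrist');cv2.imwrite('pics/w4.png',im)
cv2.imwrite('pics/w4b.png',cv2.resize(im,(800,600),interpolation=cv2.INTER_CUBIC))
```

```text
t 10.6 pos [ 0.5865 -0.1158  0.3769] yaw -13.4 | tx,ty,tz [-0.0931 -0.1351  0.0063] spin 72.6 rows 10.1
```

View pics/w4b.png

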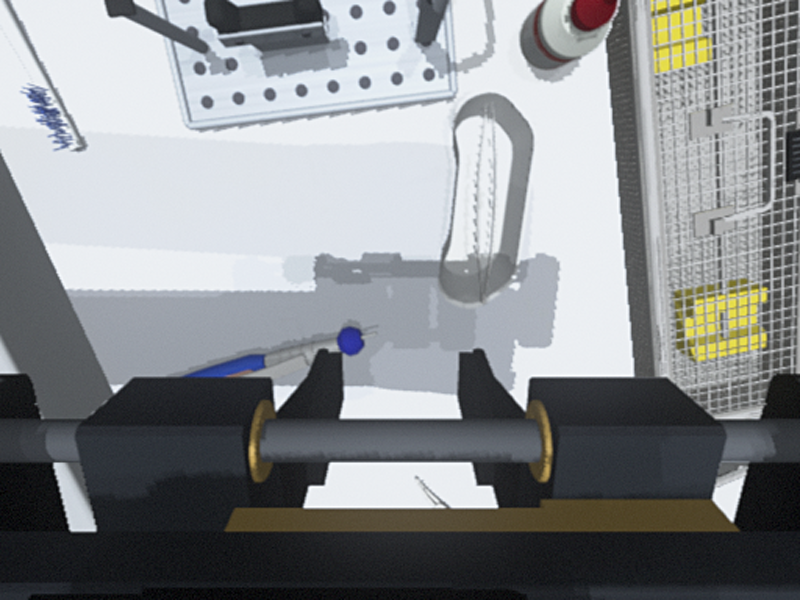

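Tweezers lie lengthwise in the dish ((490,95)–(483,300)); handpiece ball at (350,340). On to the handpiece.

Run:
```python
from h import *
c=np.load('w4.npy',allow_pickle=True).item()
n=ray(c,np.array([350,340])*.64,.013);b=ray(c,np.array([190,376])*.64,.013);print(n,b,get_state()['joint_positions'])
```

```text
[ 0.5363507 -0.1663673  0.013    ] [ 0.4046744 -0.1664727  0.013    ] [-0.38687504  0.25306063  0.63328851  1.64904812 -0.15618244  1.28927643
  0.0427602 ]
```

step_arm([
  {"claw": 0.7, "tx": -0.012, "ty": -0.017, "tz": 0, "spin": 7},
  {"claw": 0.7, "tx": -0.024, "ty": -0.034, "tz": 0, "spin": 14},
  {"claw": 0.7, "tx": -0.036, "ty": -0.051, "tz": 0, "spin": 21},
  {"claw": 0.7, "tx": -0.048, "ty": -0.068, "tz": 0, "spin": 28},
  {"claw": 0.7, "tx": -0.06, "ty": -0.085, "tz": 0, "spin": 35},
  {"claw": 0.7, "tx": -0.07, "ty": -0.1, "tz": 0, "spin": 42},
  {"claw": 0.7, "tx": -0.082, "ty": -0.118, "tz": 0, "spin": 49},
  {"claw": 0.7, "tx": -0.093, "ty": -0.135, "tz": 0, "spin": 56},
])

```text
time: 11.32
position: [0.4335, -0.1727, 0.3738]
tool_rot: [-3.091, -0.56, 0.003]
ft_force: [0.2, 0.2, 0.2]
grip_width: 0.707
```

step_arm([
  {"claw": 0.7, "tx": 0, "ty": 0, "tz": 0, "spin": 7},
  {"claw": 0.7, "tx": 0, "ty": 0, "tz": 0, "spin": 14},
  {"claw": 0.7, "tx": 0, "ty": 0, "tz": 0, "spin": 16.5},
  {"claw": 0.7, "tx": 0, "ty": 0, "tz": 0, "spin": 16.5},
  {"claw": 0.7, "tx": 0, "ty": 0, "tz": 0, "spin": 16.5},
  {"claw": 0.7, "tx": 0, "ty": 0, "tz": 0, "spin": 16.5},
])

```text
time: 11.82
position: [0.4343, -0.1731, 0.3743]
tool_rot: [3.139, 0.121, -0.002]
ft_force: [-0.3, 0.4, -0.4]
grip_width: 0.702
```

Run:
```python
from h import *
go([.4335,-.175,.3],-86);c=imaging.camera_params('wrist');np.save('w5.npy',c,allow_pickle=True)
im=imaging.get_image('wrist');cv2.imwrite('pics/w5.png',im);t=imaging.get_image('top');cv2.imwrite('pics/t5.png',t)
cv2.imwrite('pics/w5b.png',cv2.resize(im,(800,600),interpolation=cv2.INTER_CUBIC))
```

```text
t 11.82 pos [ 0.4343 -0.1731  0.3743] yaw -85.6 | tx,ty,tz [-0.0009  0.0019  0.0743] spin 0.4 rows 1.8
```

View pics/w5b.png

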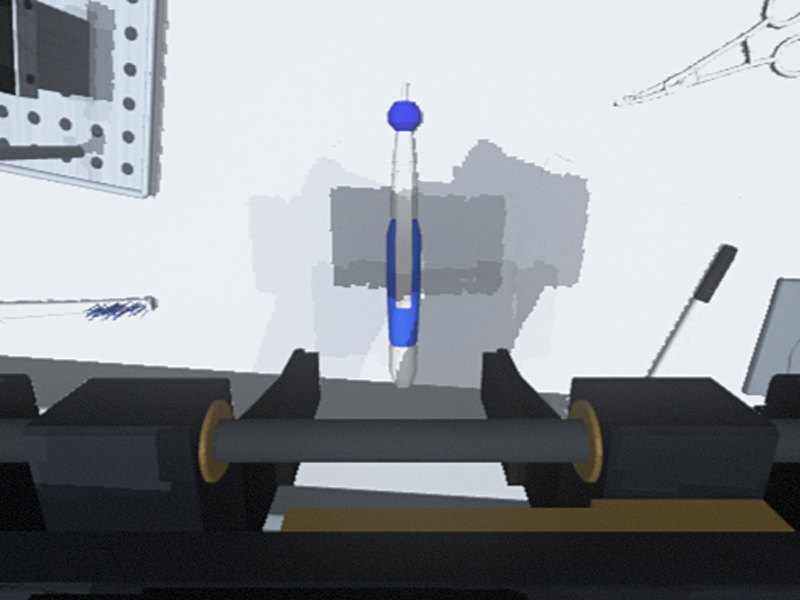

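The handpiece is upright in the picture: ball at (404,116), tail end at (404,387), aligned with the jaws.

Run:
```python
from h import *
c=np.load('w5.npy',allow_pickle=True).item()
n=ray(c,np.array([404,116])*.64,.013);t=ray(c,np.array([404,388])*.64,.01);print(n,t,np.linalg.norm(n-t))
d=(n-t)/np.linalg.norm(n-t);o=n-.1*d;a=np.degrees(np.arctan2(d[1],d[0]));print("centre",o,"yaw y",a)
go([o[0],o[1],.187],a-90)
```

```text
[ 0.53593608 -0.16803139  0.013     ] [ 0.3316625  -0.18428742  0.01      ] 0.20494134523231256
centre [ 0.43626191 -0.17596343  0.01153617] yaw y 4.54999307238421
t 11.92 pos [ 0.4342 -0.1733  0.3745] yaw -85.7 | tx,ty,tz [0.0019 0.0027 0.1875] spin -0.2 rows 4.5
```

step_arm([
  {"claw": 0.7, "tx": 0.002, "ty": 0.003, "tz": 0.035, "spin": 0},
  {"claw": 0.7, "tx": 0.002, "ty": 0.003, "tz": 0.07, "spin": 0},
  {"claw": 0.7, "tx": 0.002, "ty": 0.003, "tz": 0.105, "spin": 0},
  {"claw": 0.7, "tx": 0.002, "ty": 0.003, "tz": 0.14, "spin": 0},
  {"claw": 0.7, "tx": 0.002, "ty": 0.003, "tz": 0.165, "spin": 0},
  {"claw": 0.7, "tx": 0.002, "ty": 0.003, "tz": 0.182, "spin": 0},
  {"claw": 0.7, "tx": 0.002, "ty": 0.003, "tz": 0.187, "spin": 0},
  {"claw": 0.4, "tx": 0.002, "ty": 0.003, "tz": 0.187, "spin": 0},
])

```text
time: 12.58
position: [0.4357, -0.1763, 0.1866]
tool_rot: [3.139, 0.118, -0.005]
ft_force: [0.5, 0.4, 0.0]
grip_width: 0.674
```

step_arm([
  {"claw": 0.0, "tx": 0, "ty": 0, "tz": 0, "spin": 0},
  {"claw": 0.0, "tx": 0, "ty": 0, "tz": 0, "spin": 0},
  {"claw": 0.0, "tx": 0, "ty": 0, "tz": 0, "spin": 0},
  {"claw": 0.0, "tx": 0, "ty": 0, "tz": 0, "spin": 0},
  {"claw": 0.0, "tx": 0, "ty": 0, "tz": 0, "spin": 0},
  {"claw": 0.0, "tx": 0, "ty": 0, "tz": 0, "spin": 0},
  {"claw": 0.0, "tx": 0, "ty": 0, "tz": -0.005, "spin": 0},
  {"claw": 0.0, "tx": 0, "ty": 0, "tz": -0.015, "spin": 0},
], force=20)

```text
time: 13.25
position: [0.4352, -0.1762, 0.202]
tool_rot: [-3.139, -0.117, 0.006]
ft_force: [-0.7, -0.6, -3.7]
grip_width: 0.227
```

Run:
```python
from h import *
o,Rr,so,Rs=frames(*np.load('rack.npy')[:3]);print(so,get_state()['ft_force'],get_state()['torque'],get_state()['grip_width']*87)
go([.4362,-.176,.38],-86)
go([*(so+Rs@[0,0,.013])[:2],.38],np.degrees(-.12))
```

```text
[0.56096978 0.08793653 0.07      ] [-0.67399683 -0.61494392 -3.65406629] [-0.02200911  0.16449182  0.00366744] 19.720965638372082
t 13.25 pos [ 0.4352 -0.1762  0.202 ] yaw -85.7 | tx,ty,tz [ 0.0003 -0.0002 -0.178 ] spin 0.3 rows 4.3
t 13.25 pos [ 0.4352 -0.1762  0.202 ] yaw -85.7 | tx,ty,tz [ 0.1449 -0.2568 -0.1784] spin -78.9 rows 11.0
```

step_arm([
  {"claw": 0, "tx": 0, "ty": 0, "tz": -0.03, "spin": 0},
  {"claw": 0, "tx": 0, "ty": 0, "tz": -0.06, "spin": -5},
  {"claw": 0, "tx": 0, "ty": 0, "tz": -0.09, "spin": -11},
  {"claw": 0, "tx": 0, "ty": -0.02, "tz": -0.12, "spin": -17},
  {"claw": 0, "tx": 0.01, "ty": -0.04, "tz": -0.15, "spin": -23},
  {"claw": 0, "tx": 0.02, "ty": -0.065, "tz": -0.18, "spin": -29},
  {"claw": 0, "tx": 0.03, "ty": -0.09, "tz": -0.2, "spin": -35},
  {"claw": 0, "tx": 0.04, "ty": -0.11, "tz": -0.2, "spin": -41},
])

```text
time: 13.92
position: [0.469, -0.0628, 0.4081]
tool_rot: [2.895, 1.216, 0.014]
ft_force: [0.8, -0.1, -3.7]
grip_width: 0.226
```

Run:
```python
from h import *
print(get_state()['grip_width']*87,get_state()['torque'])
go([.545,.0887,.40],-6.9)
```

```text
19.6730492902072 [-0.13777607  0.05514563  0.03548306]
t 13.92 pos [ 0.469  -0.0628  0.4081] yaw -44.4 | tx,ty,tz [ 0.1613 -0.0518  0.0091] spin -37.5 rows 5.2
```

step_arm([
  {"claw": 0, "tx": 0.02, "ty": -0.007, "tz": 0, "spin": -6},
  {"claw": 0, "tx": 0.045, "ty": -0.015, "tz": 0, "spin": -12},
  {"claw": 0, "tx": 0.07, "ty": -0.023, "tz": 0, "spin": -18},
  {"claw": 0, "tx": 0.1, "ty": -0.032, "tz": 0, "spin": -24},
  {"claw": 0, "tx": 0.13, "ty": -0.042, "tz": 0, "spin": -30},
  {"claw": 0, "tx": 0.161, "ty": -0.052, "tz": 0, "spin": -36},
  {"claw": 0, "tx": 0.161, "ty": -0.052, "tz": 0, "spin": -37.5},
  {"claw": 0, "tx": 0.161, "ty": -0.052, "tz": 0, "spin": -37.5},
])

```text
time: 14.58
position: [0.5443, 0.0895, 0.4024]
tool_rot: [2.352, 2.082, -0.003]
ft_force: [-0.5, -0.3, -3.4]
grip_width: 0.229
```

step_arm([
  {"claw": 0, "tx": 0, "ty": 0, "tz": 0, "spin": 0},
  {"claw": 0, "tx": 0, "ty": 0, "tz": 0, "spin": 0},
  {"claw": 0, "tx": 0, "ty": 0, "tz": 0, "spin": 0},
])

```text
time: 14.83
position: [0.5441, 0.0856, 0.4031]
tool_rot: [2.36, 2.073, 0.0]
ft_force: [0.0, -0.5, -3.8]
grip_width: 0.233
```

Run:
```python
from h import *
go([.561,.0887,.30],-6.9);print(get_state()['torque']);np.save('w6.npy',imaging.camera_params('wrist'),allow_pickle=True)
im=imaging.get_image('wrist');cv2.imwrite('pics/w6.png',im)
cv2.imwrite('pics/w6b.png',cv2.resize(im,(800,600),interpolation=cv2.INTER_CUBIC))
```

```text
t 14.83 pos [0.5441 0.0856 0.4031] yaw -7.4 | tx,ty,tz [0.0053 0.0163 0.1031] spin -0.5 rows 2.5
[-0.13644241  0.05085008  0.00059149]
```

View pics/w6b.png

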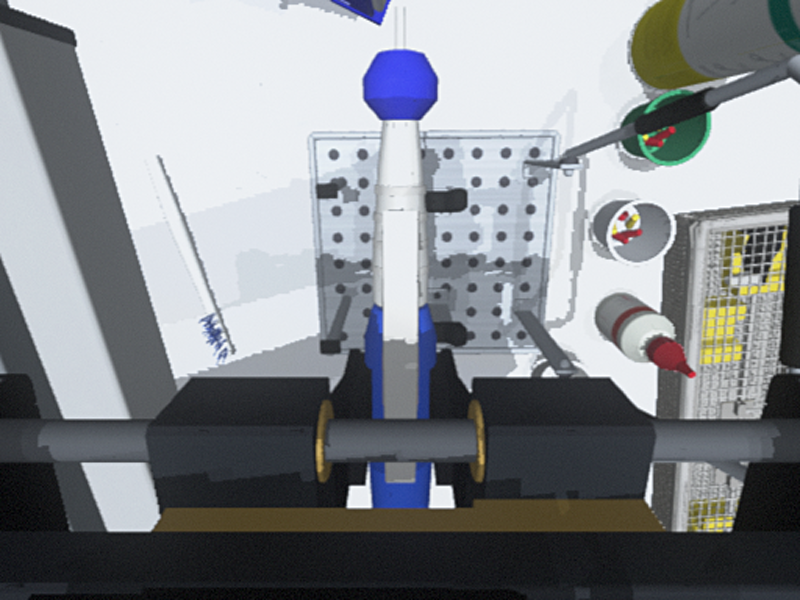

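Run:
```python
from h import *
c=np.load('w6.npy',allow_pickle=True).item()
M=R.from_rotvec(get_state()['tool_rot']).as_matrix();p=get_state()['position']
for z in(.19,.2,.21,.22,.23,.24):
    q=ray(c,np.array([400,86])*.64,z);v=M.T@(q-p);print(z,v.round(4),np.hypot(v[0],v[2]-.174))
go([.561,.0885,.284],-6.9)
```

```text
0.19 [0.1036 0.0004 0.2131] 0.11071570231462172
0.2 [0.1025 0.0004 0.2031] 0.10653049551485168
0.21 [0.1014 0.0004 0.1931] 0.10315983758363677
0.22 [0.1003 0.0004 0.1831] 0.10068556791292073
0.23 [0.0992 0.0004 0.1731] 0.09917480003324945
0.24 [0.0981 0.0003 0.1631] 0.0986718005173983
t 14.88 pos [0.5441 0.0858 0.4031] yaw -7.4 | tx,ty,tz [0.0048 0.0163 0.1191] spin -0.5 rows 2.9
```

step_arm([
  {"claw": 0, "tx": 0.002, "ty": 0.016, "tz": 0.02, "spin": -0.5},
  {"claw": 0, "tx": 0.002, "ty": 0.016, "tz": 0.05, "spin": -0.5},
  {"claw": 0, "tx": 0.002, "ty": 0.016, "tz": 0.08, "spin": -0.5},
  {"claw": 0, "tx": 0.002, "ty": 0.016, "tz": 0.1, "spin": -0.5},
  {"claw": 0, "tx": 0.002, "ty": 0.016, "tz": 0.115, "spin": -0.5},
  {"claw": 0, "tx": 0.002, "ty": 0.016, "tz": 0.123, "spin": -0.5},
  {"claw": 0, "tx": 0.002, "ty": 0.016, "tz": 0.127, "spin": -0.5},
  {"claw": 0, "tx": 0.002, "ty": 0.016, "tz": 0.128, "spin": -0.5},
])

```text
time: 15.55
position: [0.5605, 0.0868, 0.2748]
tool_rot: [2.349, 2.086, -0.0]
ft_force: [0.0, 0.5, -3.6]
grip_width: 0.227
```

Run:
```python
from h import *
go([.5606,.086,.2567],-6.9);print(get_state()['grip_width']*87,get_state()['ft_force'],get_state()['torque'])
```

```text
t 15.55 pos [0.5605 0.0868 0.2748] yaw -6.8 | tx,ty,tz [-0.0008  0.0002  0.0181] spin 0.1 rows 0.4
19.727168077479554 [ 0.02260808  0.50931143 -3.64225448] [-0.06493315  0.02084617  0.0063988 ]
```

step_arm([
  {"claw": 0, "tx": 0, "ty": 0, "tz": 0.002, "spin": 0},
  {"claw": 0, "tx": 0, "ty": 0, "tz": 0.004, "spin": 0},
  {"claw": 0, "tx": 0, "ty": 0, "tz": 0.006, "spin": 0},
  {"claw": 0, "tx": 0, "ty": 0, "tz": 0.008, "spin": 0},
  {"claw": 0, "tx": 0, "ty": 0, "tz": 0.01, "spin": 0},
  {"claw": 0, "tx": 0, "ty": 0, "tz": 0.01, "spin": 0},
], force=8)

```text
time: 16.05
position: [0.5606, 0.0873, 0.2647]
tool_rot: [2.348, 2.088, 0.001]
ft_force: [0.5, 1.4, -1.8]
grip_width: 0.228
```

Run:
```python
from h import *
go([.5606,.086,.2567],-6.9);print(get_state()['grip_width']*87,get_state()['ft_force'],get_state()['torque'])
```

```text
t 16.05 pos [0.5606 0.0873 0.2647] yaw -6.7 | tx,ty,tz [-0.0013  0.0002  0.008 ] spin 0.2 rows 0.2
19.856275004979945 [ 0.50565665  1.36131657 -1.78354082] [-0.02005289 -0.05410164  0.00255373]
```

Contact is light and the handpiece is pivoting in the pads, so I'll continue down.

step_arm([
  {"claw": 0, "tx": 0, "ty": 0, "tz": 0.0015, "spin": 0},
  {"claw": 0, "tx": 0, "ty": 0, "tz": 0.003, "spin": 0},
  {"claw": 0, "tx": 0, "ty": 0, "tz": 0.0045, "spin": 0},
  {"claw": 0, "tx": 0, "ty": 0, "tz": 0.006, "spin": 0},
  {"claw": 0, "tx": 0, "ty": 0, "tz": 0.007, "spin": 0},
  {"claw": 0, "tx": 0, "ty": 0, "tz": 0.008, "spin": 0},
  {"claw": 0, "tx": 0, "ty": 0, "tz": 0.008, "spin": 0},
])

```text
time: 16.63
position: [0.5607, 0.0871, 0.2586]
tool_rot: [-2.347, -2.086, -0.001]
ft_force: [-5.0, 0.6, 10.6]
grip_width: 0.23
```

Run:
```python
from h import *
go([.5606,.086,.2567],-6.9);print(get_state()['grip_width']*87,get_state()['ft_force'],get_state()['torque'])
```

```text
t 16.63 pos [0.5607 0.0871 0.2586] yaw -6.7 | tx,ty,tz [-0.0011  0.      0.0019] spin 0.2 rows 0.1
20.05134270913321 [-5.01377391  0.55547518 10.63208976] [ 0.03961572  1.15569221 -0.02240426]
```

step_arm([
  {"claw": 0.24, "tx": 0, "ty": 0, "tz": 0, "spin": 0},
  {"claw": 0.26, "tx": 0, "ty": 0, "tz": 0, "spin": 0},
  {"claw": 0.3, "tx": 0, "ty": 0, "tz": 0, "spin": 0},
  {"claw": 0.38, "tx": 0, "ty": 0, "tz": 0, "spin": 0},
  {"claw": 0.45, "tx": 0, "ty": 0, "tz": 0, "spin": 0},
  {"claw": 0.45, "tx": 0, "ty": 0, "tz": -0.01, "spin": 0},
  {"claw": 0.45, "tx": 0, "ty": 0, "tz": -0.03, "spin": 0},
  {"claw": 0.45, "tx": 0, "ty": 0, "tz": -0.06, "spin": 0},
])

```text
time: 17.3
position: [0.5595, 0.0869, 0.3156]
tool_rot: [-2.347, -2.086, 0.008]
ft_force: [0.2, -0.3, -0.4]
grip_width: 0.443
```

step_arm([
  {"claw": 0.45, "tx": 0, "ty": 0, "tz": -0.04, "spin": 0},
  {"claw": 0.45, "tx": 0, "ty": 0, "tz": -0.08, "spin": 0},
  {"claw": 0.45, "tx": 0, "ty": 0, "tz": -0.12, "spin": 0},
  {"claw": 0.45, "tx": 0, "ty": 0, "tz": -0.15, "spin": 0},
  {"claw": 0.45, "tx": 0, "ty": 0, "tz": -0.15, "spin": 0},
  {"claw": 0.45, "tx": 0, "ty": 0, "tz": -0.15, "spin": 0},
  {"claw": 0.45, "tx": 0, "ty": 0, "tz": -0.15, "spin": 0},
])

```text
time: 17.88
position: [0.5602, 0.087, 0.4664]
tool_rot: [-2.348, -2.087, 0.001]
ft_force: [-1.1, -0.2, -0.7]
grip_width: 0.451
```

Run:
```python
from h import *
go([.5606,.086,.2567],-6.9);print(get_state()['ft_force']);np.save('w7.npy',imaging.camera_params('wrist'),allow_pickle=True)
im=imaging.get_image('wrist');cv2.imwrite('pics/w7.png',im)
cv2.imwrite('pics/w7b.png',cv2.resize(im[0:260,130:470],None,fx=2.3,fy=2.3,interpolation=cv2.INTER_CUBIC))
```

```text
t 17.88 pos [0.5602 0.087  0.4664] yaw -6.7 | tx,ty,tz [-0.0009  0.0006  0.2097] spin 0.2 rows 5.0
[-1.13966645 -0.18269837 -0.68436901]
```

View pics/w7b.png

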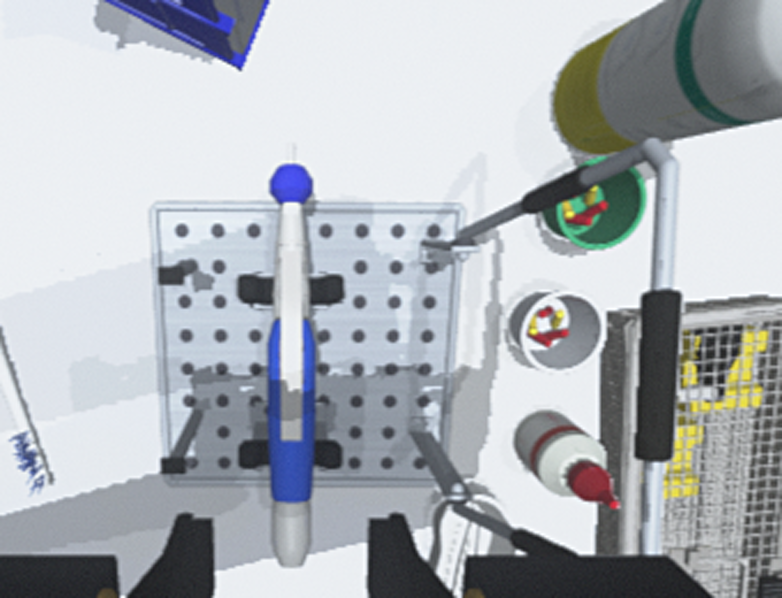

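Handpiece is in both saddles: ball (291,185), tail (291,565), saddles at rows 290 and 455, bail still open with its sleeve at (660,375).

Run:
```python
from h import *
c=np.load('w7.npy',allow_pickle=True).item()
o,Rr,so,Rs=frames(*np.load('rack.npy')[:3]);W=lambda u,v:(130+u/2.3,v/2.3)
for q,z in(((291,185),.062),((291,565),.105)):
    print(Rs.T@(ray(c,W(*q),z)-so))
for a in(1.65,1.7,1.75):print(a,W(660,375)-proj(c,so+Rs@[.085-.145*np.cos(a),0,.034+.145*np.sin(a)]))
go([.673,.1095,.468],-6.9);go([.673,.1095,.4065],-6.9)
```

```text
[0.00016104 0.09560129 0.01219699]
[ 0.00063186 -0.10431805  0.01355159]
1.65 [[16.68240913  0.19359575]]
1.7 [[6.52269771 0.18059761]]
1.75 [[-3.2074278  0.1728987]]
t 17.93 pos [0.5601 0.0871 0.4655] yaw -6.7 | tx,ty,tz [ 0.0355  0.1095 -0.0027] spin 0.2 rows 2.8
t 17.93 pos [0.5601 0.0871 0.4655] yaw -6.7 | tx,ty,tz [0.0356 0.1096 0.0588] spin 0.2 rows 3.1
```

step_arm([
  {"claw": 0.45, "tx": 0.012, "ty": 0.037, "tz": 0, "spin": 0},
  {"claw": 0.45, "tx": 0.024, "ty": 0.074, "tz": 0, "spin": 0},
  {"claw": 0.45, "tx": 0.0355, "ty": 0.1095, "tz": 0, "spin": 0},
  {"claw": 0.45, "tx": 0.0355, "ty": 0.1095, "tz": 0, "spin": 0},
  {"claw": 0.45, "tx": 0.0355, "ty": 0.1095, "tz": 0.025, "spin": 0},
  {"claw": 0.45, "tx": 0.0355, "ty": 0.1095, "tz": 0.05, "spin": 0},
  {"claw": 0.45, "tx": 0.0355, "ty": 0.1095, "tz": 0.059, "spin": 0},
  {"claw": 0.3, "tx": 0.0355, "ty": 0.1095, "tz": 0.059, "spin": 0},
])

```text
time: 18.6
position: [0.6723, 0.1097, 0.4031]
tool_rot: [-2.345, -2.084, 0.011]
ft_force: [-0.1, 0.1, -0.1]
grip_width: 0.421
```

step_arm([
  {"claw": 0.0, "tx": 0, "ty": 0, "tz": 0, "spin": 0},
  {"claw": 0.0, "tx": 0, "ty": 0, "tz": 0, "spin": 0},
  {"claw": 0.0, "tx": 0, "ty": 0, "tz": 0, "spin": 0},
  {"claw": 0.0, "tx": 0, "ty": 0, "tz": 0, "spin": 0},
  {"claw": 0.0, "tx": 0, "ty": 0, "tz": 0, "spin": 0},
], force=12)

```text
time: 19.02
position: [0.6735, 0.1094, 0.4093]
tool_rot: [2.347, 2.087, 0.003]
ft_force: [0.6, -0.6, 2.4]
grip_width: 0.12
```

```bash
python3 -c "
from h import *
go([.673,.1095,.4065],-6.9);print(get_state()['grip_width']*87,get_state()['ft_force'])
M=R.from_rotvec(get_state()['tool_rot']).as_matrix()
o,Rr,so,Rs=frames(*np.load('rack.npy')[:3])
g=lambda a:so+Rs@[.085-.145*np.cos(a),0,.034+.145*np.sin(a)]
print('abs',g(0),g(1.733))
for a in np.linspace(1.733,0,15)[1:]:print(round(a,3),(M.T@(g(a)-g(1.733))).round(3),(M.T@(g(a)-g(.8665))).round(3))"
```

```text
t 19.02 pos [0.6735 0.1094 0.4093] yaw -6.7 | tx,ty,tz [ 0.0001 -0.0005  0.0028] spin 0.2 rows 0.1
10.456984837289417 [ 0.55563521 -0.60937577  2.43735921]
abs [0.50224975 0.10215597 0.10325305] [0.67302615 0.11160975 0.24320605]
1.609 [ 0.    -0.018 -0.002] [ 0.007  0.1   -0.033]
1.485 [ 0.    -0.036 -0.001] [ 0.007  0.082 -0.033]
1.362 [-0.    -0.054  0.001] [ 0.006  0.064 -0.031]
1.238 [-0.001 -0.071  0.006] [ 0.005  0.047 -0.026]
1.114 [-0.002 -0.087  0.012] [ 0.004  0.03  -0.019]
0.99 [-0.004 -0.103  0.021] [ 0.002  0.014 -0.01 ]
0.866 [-0.007 -0.117  0.032] [0. 0. 0.]
0.743 [-0.009 -0.13   0.044] [-0.003 -0.013  0.012]
0.619 [-0.012 -0.142  0.057] [-0.005 -0.024  0.026]
0.495 [-0.015 -0.151  0.072] [-0.009 -0.034  0.041]
0.371 [-0.019 -0.159  0.088] [-0.012 -0.041  0.057]
0.248 [-0.022 -0.164  0.105] [-0.016 -0.047  0.073]
0.124 [-0.026 -0.168  0.122] [-0.019 -0.05   0.09 ]
0.0 [-0.03  -0.169  0.14 ] [-0.023 -0.051  0.108]
```

step_arm([
  {"claw": 0, "tx": 0, "ty": -0.018, "tz": -0.002, "spin": 0},
  {"claw": 0, "tx": 0, "ty": -0.036, "tz": -0.001, "spin": 0},
  {"claw": 0, "tx": 0, "ty": -0.054, "tz": 0.001, "spin": 0},
  {"claw": 0, "tx": -0.001, "ty": -0.071, "tz": 0.006, "spin": 0},
  {"claw": 0, "tx": -0.002, "ty": -0.087, "tz": 0.012, "spin": 0},
  {"claw": 0, "tx": -0.004, "ty": -0.103, "tz": 0.021, "spin": 0},
  {"claw": 0, "tx": -0.007, "ty": -0.117, "tz": 0.032, "spin": 0},
])

```text
time: 19.6
position: [0.5558, 0.1167, 0.3774]
tool_rot: [2.347, 2.088, 0.006]
ft_force: [-0.6, 1.4, 2.8]
grip_width: 0.124
```

step_arm([
  {"claw": 0, "tx": -0.003, "ty": -0.013, "tz": 0.012, "spin": 0},
  {"claw": 0, "tx": -0.005, "ty": -0.024, "tz": 0.026, "spin": 0},
  {"claw": 0, "tx": -0.009, "ty": -0.034, "tz": 0.041, "spin": 0},
  {"claw": 0, "tx": -0.012, "ty": -0.041, "tz": 0.057, "spin": 0},
  {"claw": 0, "tx": -0.016, "ty": -0.047, "tz": 0.073, "spin": 0},
  {"claw": 0, "tx": -0.019, "ty": -0.05, "tz": 0.088, "spin": 0},
  {"claw": 0, "tx": -0.022, "ty": -0.051, "tz": 0.1, "spin": 0},
  {"claw": 0, "tx": -0.022, "ty": -0.051, "tz": 0.103, "spin": 0},
])

```text
time: 20.27
position: [0.502, 0.1007, 0.2716]
tool_rot: [-2.346, -2.086, 0.002]
ft_force: [-4.1, 0.9, 1.3]
grip_width: 0.115
```

```bash
python3 -c "
from h import *
go([.502,.102,.268],-6.9);print(get_state()['grip_width']*87,get_state()['ft_force'])"
```

```text
t 20.27 pos [0.502  0.1007 0.2716] yaw -6.7 | tx,ty,tz [ 0.0013 -0.0002  0.0036] spin 0.2 rows 0.1
10.010639555720696 [-4.09076382  0.94678838  1.33016986]
```

Press on down until the crossbar meets its rests.

step_arm([
  {"claw": 0, "tx": 0, "ty": 0, "tz": 0.002, "spin": 0},
  {"claw": 0, "tx": 0, "ty": 0, "tz": 0.004, "spin": 0},
  {"claw": 0, "tx": 0, "ty": 0, "tz": 0.006, "spin": 0},
  {"claw": 0, "tx": 0, "ty": 0, "tz": 0.008, "spin": 0},
  {"claw": 0, "tx": 0, "ty": 0, "tz": 0.008, "spin": 0},
])

```text
time: 20.68
position: [0.502, 0.0997, 0.2644]
tool_rot: [-2.347, -2.086, 0.007]
ft_force: [-6.1, -0.9, -1.3]
grip_width: 0.116
```

```bash
python3 -c "
from h import *
go([.502,.102,.268],-6.9);print(get_state()['grip_width']*87,get_state()['ft_force'])"
```

```text
t 20.68 pos [0.502  0.0997 0.2644] yaw -6.7 | tx,ty,tz [ 0.0023 -0.0003 -0.0036] spin 0.2 rows 0.1
10.07962898534034 [-6.11115952 -0.93802245 -1.30551842]
```

step_arm([
  {"claw": 0, "tx": 0, "ty": 0, "tz": 0.002, "spin": 0},
  {"claw": 0, "tx": 0, "ty": 0, "tz": 0.004, "spin": 0},
  {"claw": 0, "tx": 0, "ty": 0, "tz": 0.006, "spin": 0},
  {"claw": 0, "tx": 0, "ty": 0, "tz": 0.006, "spin": 0},
], force=25)

```text
time: 21.02
position: [0.5023, 0.0996, 0.2613]
tool_rot: [-2.346, -2.084, 0.007]
ft_force: [-15.3, -2.7, 19.7]
grip_width: 0.11
```

```bash
python3 -c "
from h import *
go([.502,.102,.268],-6.9);print(get_state()['grip_width']*87,get_state()['ft_force'])
c=imaging.camera_params('wrist');np.save('w8.npy',c,allow_pickle=True)
im=imaging.get_image('wrist');cv2.imwrite('pics/w8.png',im);s=imaging.get_image('scene');cv2.imwrite('pics/s8.png',s)
cv2.imwrite('pics/w8b.png',cv2.resize(s[150:290,130:330],None,fx=4,fy=4,interpolation=cv2.INTER_CUBIC))"
```

```text
t 21.02 pos [0.5023 0.0996 0.2613] yaw -6.8 | tx,ty,tz [ 0.0024 -0.0006 -0.0067] spin 0.1 rows 0.2
9.545771672330744 [-15.25245571  -2.74571734  19.72332502]
```

View pics/w8b.png

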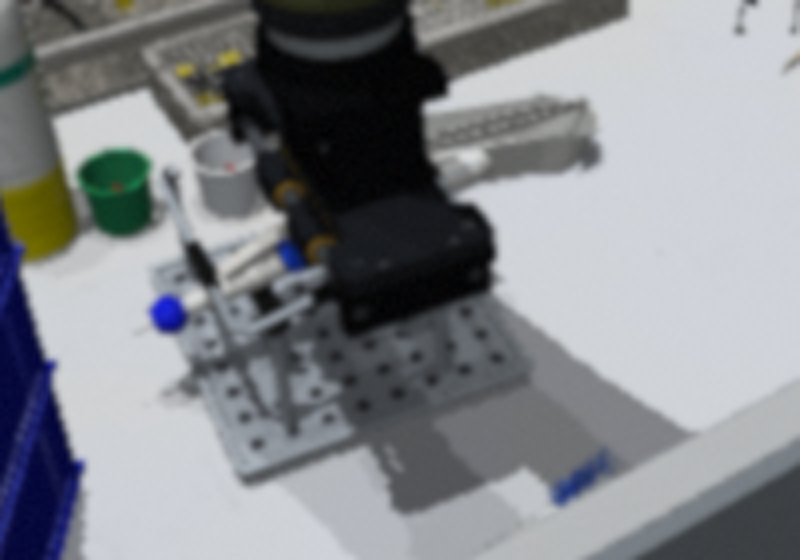

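The bail lies over the handpiece and 20 N of upward reaction shows the rests are reached. Releasing.

step_arm([
  {"claw": 0.2, "tx": 0, "ty": 0, "tz": -0.003, "spin": 0},
  {"claw": 0.3, "tx": 0, "ty": 0, "tz": -0.003, "spin": 0},
  {"claw": 0.35, "tx": 0, "ty": 0, "tz": -0.003, "spin": 0},
  {"claw": 0.35, "tx": 0, "ty": 0, "tz": -0.01, "spin": 0},
  {"claw": 0.35, "tx": 0, "ty": 0, "tz": -0.03, "spin": 0},
  {"claw": 0.35, "tx": 0, "ty": 0, "tz": -0.07, "spin": 0},
  {"claw": 0.35, "tx": 0, "ty": 0, "tz": -0.11, "spin": 0},
  {"claw": 0.35, "tx": 0, "ty": 0, "tz": -0.15, "spin": 0},
])

```text
time: 21.78
position: [0.5032, 0.1, 0.4111]
tool_rot: [2.348, 2.086, 0.001]
ft_force: [0.6, 0.9, -0.9]
grip_width: 0.349
```

step_arm([
  {"claw": 0.35, "tx": -0.02, "ty": 0.03, "tz": -0.03, "spin": 0},
  {"claw": 0.35, "tx": -0.02, "ty": 0.05, "tz": -0.05, "spin": 0},
  {"claw": 0.35, "tx": -0.02, "ty": 0.05, "tz": -0.05, "spin": 0},
  {"claw": 0.35, "tx": -0.02, "ty": 0.05, "tz": -0.05, "spin": 0},
  {"claw": 0.35, "tx": -0.02, "ty": 0.05, "tz": -0.05, "spin": 0},
  {"claw": 0.35, "tx": -0.02, "ty": 0.05, "tz": -0.05, "spin": 0},
])

```text
time: 22.28
position: [0.5497, 0.0753, 0.4575]
tool_rot: [-2.346, -2.087, 0.003]
ft_force: [0.6, 0.7, 0.4]
grip_width: 0.352
```

```bash
python3 -c "
from h import *
print(get_state()['position'],get_state()['ft_force'])
c=imaging.camera_params('wrist');np.save('w9.npy',c,allow_pickle=True)
im=imaging.get_image('wrist');cv2.imwrite('pics/w9.png',im)
o,Rr,so,Rs=frames(*np.load('rack.npy')[:3])
for a in(0,.05,.1,.2):print(a,(proj(c,so+Rs@[.085-.145*np.cos(a),0,.034+.145*np.sin(a)])-[110,0])*2.2)
cv2.imwrite('pics/w9b.png',cv2.resize(im[0:260,110:460],None,fx=2.2,fy=2.2,interpolation=cv2.INTER_CUBIC))"
```

```text
[0.54971347 0.07528759 0.45745927] [0.64536532 0.65391452 0.41944838]
0 [[221.49101652 333.18979665]]
0.05 [[219.66470733 332.78749842]]
0.1 [[218.51652824 332.37098117]]
0.2 [[218.45613747 331.49623646]]
```

View pics/w9b.png

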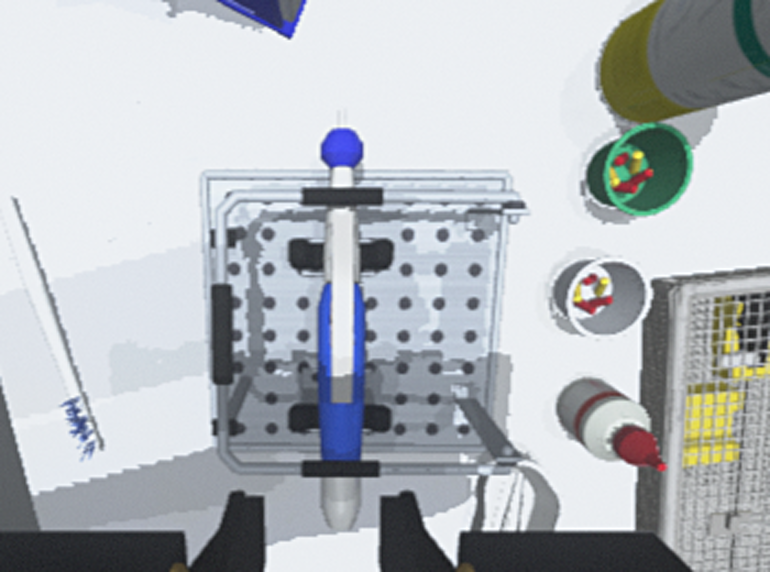

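Bail is down over the handpiece: sleeve at (221,333), exactly where predicted for shut. As a numeric check, I'll template-match the sleeve in the scene view against the starting (shut) picture.

```bash
python3 -c "
from h import *
a=cv2.imread('pics/scene0.png');b=imaging.get_image('scene');cv2.imwrite('pics/s9.png',b)
o,Rr,so,Rs=frames(*np.load('rack.npy')[:3])
for n,(x0,y0,x1,y1) in {'sleeve':(204,208,232,224),'crossbar left corner':(183,217,207,232),'plate corner(ref)':(180,250,205,272)}.items():
    r=cv2.matchTemplate(b[y0-14:y1+14,x0-14:x1+14],a[y0:y1,x0:x1],cv2.TM_CCOEFF_NORMED);_,m,_,l=cv2.minMaxLoc(r);print(n,'shift',np.array(l)-14,round(m,2))
g=lambda t:proj('scene',so+Rs@[.085-.145*np.cos(t),0,.034+.145*np.sin(t)])[0].round(1)
print([g(t) for t in(0,.06,.12)])"
```

```text
sleeve shift [2 4] 0.57
crossbar left corner shift [2 4] 0.68
plate corner(ref) shift [0 0] 0.99
[array([217.9, 219.4]), array([216.8, 216.5]), array([215.5, 213.6])]
```

```bash
python3 -c "
from h import *
print(get_state()['time'],workorder.close_job())"
```

```text
the job is handed in; nothing more can be done
22.3833 None
```

I handed the job in at 22.4 s with every step done. The hand-in reports no verdict, so what follows comes from my own checks.

- **Bail opening:** I swung it up to about 1.73 rad before touching anything else.
- **Tweezers:** I lifted them out and released them in the kidney dish. The view afterwards showed them lying lengthwise between its ends.
- **Handpiece:** I lowered it gently until it tilted into both saddles, with about 11 N on the wrist at most. It measured about 0.5 mm off across and 4–5 mm toward the high end, with the nozzle at the low end.
- **Bail closing:** I pressed it down until about 20 N of reaction built up at its rests. In the scene view the crossbar sits 2 px right and 4 px lower than at the start, which matches about 0 rad. It had evidently started about 0.09 rad ajar. The template match was only moderate (0.57–0.68), because the handpiece and shadows changed the background.
- **Other objects:** The last wrist view shows the rack, cup and bottle in place and the gripper clear of everything. It shows only the near end of the dish and tweezers. I saw them whole just after laying them in, and did not measure any shift of the dish.

I viewed 15 pictures, five over the budget of 10.

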